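Clear a cut busbar off the saw's run-out ledge into the discharge chute

ROBOT

A 6-joint arm with a two-finger parallel gripper is mounted at the origin on the work surface. World frame = base frame: x ahead of the robot, y to its left, z up, the work surface at z = 0. Lengths are in m, angles in degrees, forces in N, time in s.
With the tool pointing down it reaches from about 0.325 to 0.925 m from the base axis. Payload 3.1 kg.
Tool frame: the origin (TCP) lies on the centre line of the jaws, within the pads' length; the fingertips stand 11 mm ahead of it and the grasp point (between the pads) lies 8 mm behind it (r.tips_ahead is the distance from the TCP to the fingertips, in m); x points along the fingers, z is the direction in which the jaws open and shut, and the axes are right-handed (so a half turn about x gives the same grasp; the last joint's range is limited). The gripper opens to 85 mm and grips with 20 to 120 N. Pads are 22 mm wide; open, the fingers measure 114 mm over their backs; the gripper's body (76 mm by 85 mm) begins 54 mm behind the grasp point. The pads swing forward as they close: fully open they stand 13 mm farther back than shut.
Start: joints at [-6.429, 12.427, 92.441, -0, 75.132, -6.429], TCP at [0.625, 0, 0.242] pointing down, gripper open.
Joint ranges: [-157.48, 157.48], [-44.54, 120.13], [17.64, 146.25], [-64.5, 244.5], [7.68, 150.69], [-147.95, 147.95]. Speed limits (degrees/s): [159.86, 159.86, 180, 180, 180, 180].

INTERFACE

Orientations are given as a 3x3 rotation matrix whose columns are the frame's x, y, z axes.
In Python, from plant import r gives the robot as it stands.
- The arm moves only by the tool carry_out, never from a script. Its argument "series" is a list of rows, each a list of 7 numbers: the shift along the tool's x, y, z each as a share of 200 mm, from -1 to 1, then the turn, a rotation vector about the tool's x, y, z each as a share of 8 degrees, from -1 to 1, then the opening, from 0 (shut) to 1 (fully open). A call has 1 to 20 rows; each row shifts and turns the commanded pose from where the row before left it, along the tool's axes as they then stand; what a row does not reach is not made up. A row lasts 1/8 s, in which the tool goes at most 62.5 mm and 10.7 degrees, less where a joint would pass 70% of its speed; a pose out of reach is approached as far as the arm can. A call with a number of a shift or a turn outside -1 to 1 is refused whole. A call with a gripper value outside its range is refused whole. The fingers move at their own pace and stop on an object; the grip force is fixed at half the most. Time passes only in rows, so rows that do not move let the fingers close. It gives the time, the measured TCP pose, the force and the opening at its end, in the units of the state.
- r.observe(): the state, without advancing time (a new reading comes with each control period).
- r.camera(name): name is "scene" or "side" or "wrist"; returns the picture (480x640x3 uint8, red, green, blue); there is no depth.
- r.camera_params(name): a dict with "vfov" (degrees; the focal length in pixels is half the picture's height over the tangent of half this angle, whatever the lens; pixels are square), "cx", "cy" (the principal point, pixels), "position" and "rotation" of the camera in the world; the wrist camera has in their place "T_tool_cam" (4x4, takes a point from camera to tool coordinates, whose origin is the TCP and whose axes are the tool frame's). Camera axes: x right, y up, looking along -z (the intrinsics and any distortion apply to the point x, -y, -z); pixel columns grow to the right and rows downward; lengths in m; the calibration is good to about 2 mm. A picture is of the moment at which its call begins: read the wrist's pose just before it. camera_params takes no time and is no camera call.
- r.job_done(): hands the job in, once; it reports no verdict.
The state is a dict: "t": time; "joint_pos": joint angles; "joint_velocities": joint speeds; "effort": joint torques, N m; "tool_pos": TCP position; "eef_rot": TCP orientation; "contact_force": force on the tool from outside, world axes, zero at the start; "wrist_torque": the same for the moment, N m; "grip_width": finger opening in m.
Only numpy, scipy, OpenCV 4.12 (cv2) and the standard library are available. Lean on these libraries where they do the work, as an engineer would, in place of code of your own. Each camera call takes 0.05 s, during which the arm holds its last target. There are 200 camera calls.

TASK

Flip the saw's length stop up and back past upright so that it stays there. Press the cut copper busbar piece flat and square against the fence, then slide it along the fence, still square and touching it, off the end of the ledge so that it drops into the chute and comes to rest flat on the chute floor. Slide it slowly without ever lifting it, never push on it or the fence with more than about 15 N (the fence would lose its setting), and leave the tape measure, carton and wire reel alone.

Things in the scene. Friction and masses are not known exactly. Their poses are not given: they have to be found in the camera images.
- runout: Blue-legged steel run-out ledge, fixed on the bench. Origin: on the bench under the drop edge; x points across towards the fence, y upstream (away from the chute), z up. Its flat top is 180 mm above the origin, from x = -160 to 110 mm and y = 0 (the drop edge) to 300 mm; beyond is a roller bed up to y = 470 mm, no higher.
- fence: Fixed aluminium fence rail along the far side of the ledge, 28 mm high, front plane x = 70 mm; origin and axes as the ledge's. The work slides along its dark steel facing strip (25 mm high, y = -57 to 297 mm, so on past the drop edge, parallel to y, rigid). The strip is set in or out: its front plane is anywhere from x = 38 to 60 mm, not reported: find it by touch. Knobs behind reach x = 128 mm.
- stop (a joint): Flip-over length stop: steel arm with a foot reaching to 3 mm above the ledge, hinged on the fence about a level axis along the fence. In rad: 0 = down, blocking the lane, arm pointing away from the fence (ledge's -x); grows as its free end is lifted up and over the fence; 1.57 = upright; 2.05 = end of travel, leaning back. Stays where it is left; about 3 N at the cap moves it.
- stop_grip (a point): Centre of the yellow cap on the free end of the stop's arm, 68 mm from the hinge axis: 14 mm wide along the fence, 14 mm high, 20 mm long; may be pinched from above by its two sides that face along the fence, free space on both sides. With the stop down it is 42 mm above the ledge.
- stop_pivot (a point): Point on the hinge axis of the length stop, in the middle of the arm: 42 mm above the ledge, at x = 85, y = 60 mm of the run-out ledge.
- busbar: Cut piece of copper busbar lying flat on the ledge: 100 mm across (its x), 90 mm along (its y), 8 mm thick, about 0.65 kg. Origin: centre of its underside. Its +x side goes against the fence; at the start its x points within 0.3 rad of the ledge's x. Sliding it on the ledge takes about 3 to 6 N. It tips off once its middle is past the drop edge.
- chute: Open aluminium chute fixed below the drop edge: floor sloping down at 42 degrees away from the ledge, 145 mm wide, 203 mm long, starting just under the edge; walls 39 mm high, black rubber lip 29 mm high across its foot. Origin: middle of the floor's lower end; y up the slope, x across, z out of the floor. A busbar tipped in slides down and rests flat on the floor.
- tape_measure: Yellow and black tape measure standing on the ledge, 60 by 34 by 56 mm high, loose; origin centre of its underside. Leave it alone.
- carton: Green carton of fittings on the bench, 110 by 75 by 60 mm high, loose; origin centre of its underside. Leave it alone.
- wire_reel: Small plywood reel of orange wire standing on the bench, 100 mm diameter, 80 mm high, loose; origin centre of its underside. Leave it alone.
Things that resemble listed ones, but are neither listed nor needed, are in the scene too. What is meant by the busbar is not pink, and is the smaller of those in its own colour.

How it is judged (in metres and radians):
On the way, in this order (a step that is already met when the one before it is completed fails the run):
1. the length stop is flipped up past upright and stays there, the busbar still on the ledge (value of joint stop above 1.65 rad and contact force between the fingers and anything else below 0.1 N and z of busbar in the frame of runout above 0.17 m), for 0.2 s.
2. the busbar is pressed square against the fence (over 2 N, within 2 degrees) while it lies wholly on the ledge (contact force between busbar and fence above 2 N and angle between the x axis of busbar and the x axis of fence, either way round below 0.035 rad and y of busbar in the frame of runout above 0.06 m), for 0.2 s.
3. the busbar, pushed along, hangs over the drop edge still touching the fence and parallel to it within 3 degrees (y of busbar in the frame of runout between 0 and 0.035 m and z of busbar in the frame of runout above 0.175 m and angle between the x axis of busbar and the x axis of fence, either way round below 0.052 rad and contact force between busbar and fence above 0.2 N), for 0.05 s.
At the end, for the whole second after the job is handed in: The busbar lies still and flat (within 9 degrees) on the chute floor against the foot of the chute, the length stop is still flipped past upright, and the tape measure, carton and wire reel are within 12 mm of where they were (y of busbar in the frame of chute between 0.03 and 0.09 m and z of busbar in the frame of chute between -0.01 and 0.018 m and angle between the z axis of busbar and the z axis of chute, either way round below 0.15 rad and linear speed of busbar below 0.02 m/s and value of joint stop above 1.6 rad and distance of each of tape_measure, carton, wire_reel from where it was at the start of the episode below 0.012 m); the robot touches nothing.
It fails at once if the busbar is pushed by the fingers with more than 20 N (contact force between the fingers and busbar above 20 N).
It fails at once if the busbar, or the robot itself, presses on the fence with more than 18 N (contact force between any of busbar, the arm and fence above 18 N).
It fails at once if the busbar is lifted more than 12 mm off the ledge (z of busbar in the frame of runout above 0.192 m).
It fails at once if the busbar is shoved over the ledge faster than 0.25 m/s (linear speed of busbar above 0.25 m/s and z of busbar in the frame of runout above 0.179 m).
It fails at once if the tape measure, the carton or the wire reel is moved more than 12 mm (distance of any of tape_measure, carton, wire_reel from where it was at the start of the episode above 0.012 m).
It also fails if it takes over 72 s, if anything falls off the work surface, if the arm or the gripper's body presses on something with over 40 N, if the wrist force passes 120 N, or if a joint passes its speed limit or range.

## Working session

There is one attempt and no reset: what is moved stays moved. The work goes in short steps, Python scripts to look and compute and a tool call to move; the robot and the scene stay as the last step left them, time stands still between calls to the robot, and variables do not carry over. Pictures are saved under pics/ and viewed, about 8 in all and at most 12, crops included, and the job is handed in when it is done.

Besides the shell and the picture viewer there is one more tool, called as name([rows], argument=value, ...), one row to a line, values as JSON. carry_out: Moves the arm, as the interface text tells. Shift numbers are shares of 200 mm and turn numbers shares of 8 degrees, none past 1 either way. Its arguments: {"type":"object","properties":{"series":{"type":"array","items":{"type":"array","items":{"type":"number","minimum":-1,"maximum":1}}}},"required":["series"]}

```bash
ls; mkdir -p pics
python3 - <<'E'
from plant import r
import cv2,numpy as np
for n in("scene","side"):
    im=r.camera(n);cv2.imwrite(f"pics/{n}0.png",im[:,:,::-1]);p=r.camera_params(n);print(n,p)
print(r.camera_params("wrist"))
s=r.observe();print(s['t'],s['tool_pos'],np.round(s['eef_rot'],3),s['contact_force'],s['grip_width'],r.tips_ahead)
E
```

```text
pics
scene {'vfov': 44.37499156604748, 'cx': 331.3586970938008, 'cy': 246.19878212587483, 'position': array([0.86571911, 0.55326182, 1.23491335]), 'rotation': array([[-8.28247610e-01, -4.59565674e-01,  3.20632636e-01],
       [ 5.60361915e-01, -6.78601887e-01,  4.74862089e-01],
       [-6.48404342e-04,  5.72973708e-01,  8.19573492e-01]])}
side {'vfov': 42.44347075034945, 'cx': 315.1449085978259, 'cy': 242.1239817220025, 'position': array([0.17728557, 1.11149995, 0.87788943]), 'rotation': array([[-0.96898827,  0.14541054, -0.19979369],
       [-0.24609001, -0.49458727,  0.83356052],
       [ 0.02239307,  0.85687759,  0.51503334]])}
{'vfov': 68.59589706437391, 'cx': 317.3312157107699, 'cy': 238.27362455317945, 'T_tool_cam': array([[-4.47032310e-06,  2.69859293e-01, -9.62899767e-01,
        -1.32126588e-01],
       [-2.45448814e-04,  9.62899738e-01,  2.69859286e-01,
         6.87335268e-02],
       [ 9.99999970e-01,  2.37548964e-04,  6.19321704e-05,
         5.68724165e-04],
       [ 0.00000000e+00,  0.00000000e+00,  0.00000000e+00,
         1.00000000e+00]])}
0.1 [6.24280093e-01 8.89758475e-05 2.41057932e-01] [[-0.002  0.     1.   ]
 [ 0.     1.    -0.   ]
 [-1.     0.    -0.002]] [-0.1379814   0.93698782  0.04042317] 0.08524844406827306 0.011
```

View pics/scene0.png

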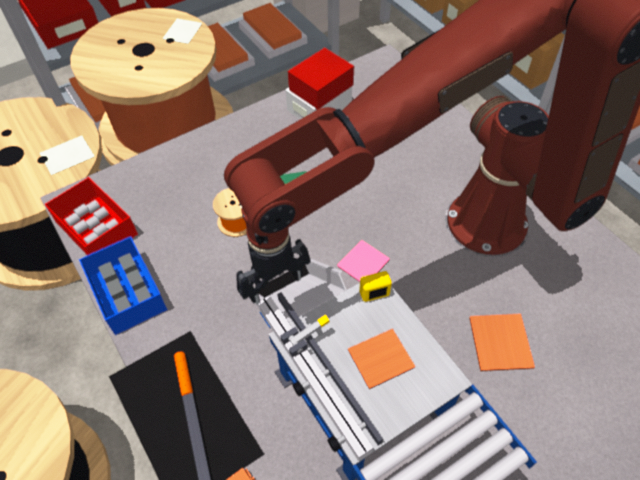

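View pics/side0.png

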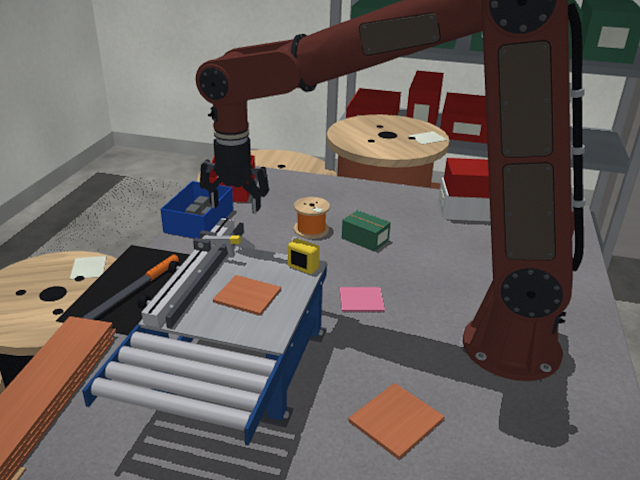

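Candidates: orange plate on ledge at scene (381,358); larger orange plate on bench (502,341); pink plate (363,261). I choose the one on the ledge, and check it in a close crop.

```bash
cat > h.py <<'E'
import numpy as np,cv2
def ray(p,u,v):
    f=240/np.tan(np.radians(p['vfov']/2))
    d=np.array([(u-p['cx'])/f,-(v-p['cy'])/f,-1.]);return p['position'],p['rotation']@d
def onz(p,u,v,z):
    o,d=ray(p,u,v);return o+d*(z-o[2])/d[2]
def proj(p,X):
    f=240/np.tan(np.radians(p['vfov']/2));c=(np.atleast_2d(X)-p['position'])@p['rotation']
    return np.c_[p['cx']-f*c[:,0]/c[:,2],p['cy']+f*c[:,1]/c[:,2]]
def wristp(r,s):
    q=r.camera_params("wrist");T=np.array(q['T_tool_cam']);R=np.array(s['eef_rot'])
    return dict(vfov=q['vfov'],cx=q['cx'],cy=q['cy'],position=R@T[:3,3]+s['tool_pos'],rotation=R@T[:3,:3])
E
python3 - <<'E'
import cv2
a=cv2.imread('pics/scene0.png')[250:450,240:500];b=cv2.imread('pics/side0.png')[200:400,80:340]
cv2.imwrite('pics/c1.png',cv2.resize(a,None,fx=3,fy=3,interpolation=cv2.INTER_CUBIC));cv2.imwrite('pics/c2.png',cv2.resize(b,None,fx=3,fy=3,interpolation=cv2.INTER_CUBIC))
E
```

```text
(no output)
```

View pics/c1.png

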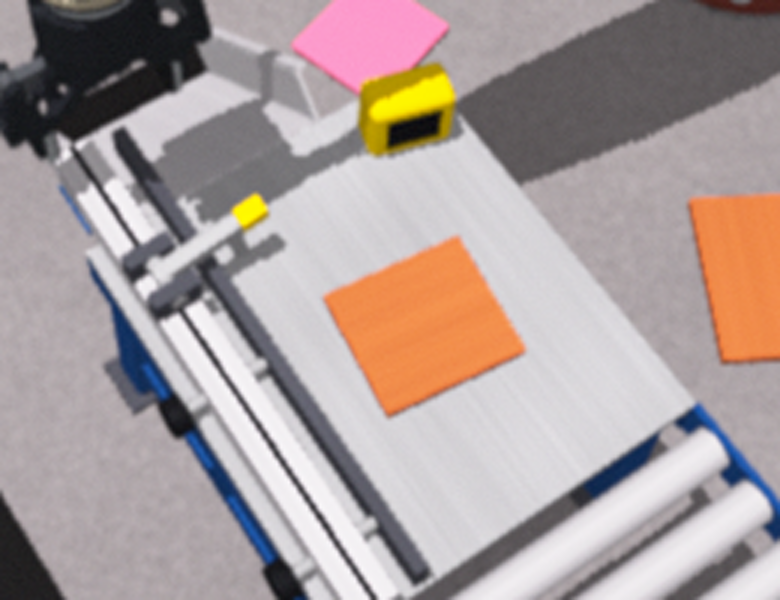

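View pics/c2.png

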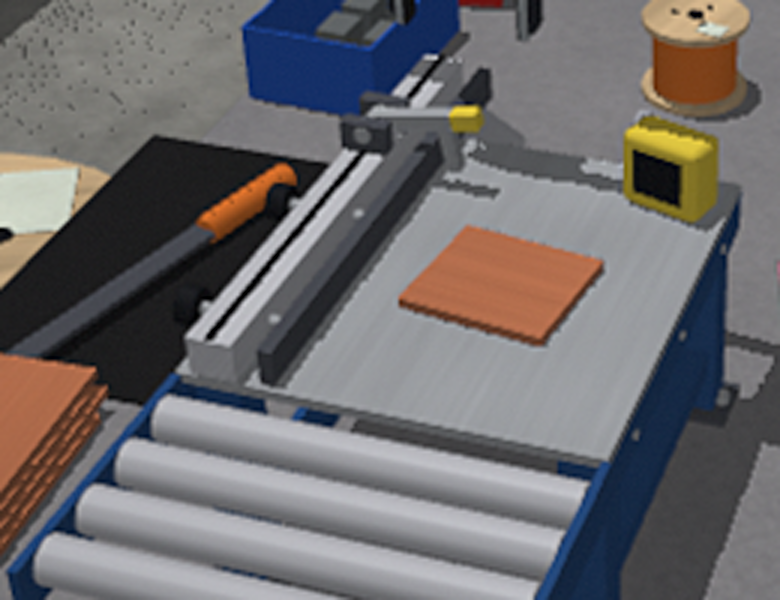

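```bash
cat > m.py <<'E'
from plant import r
from h import *
S=r.camera_params("scene");D=r.camera_params("side")
s=lambda u,v,z:onz(S,u/3+240-.33,v/3+250-.33,z)
d=lambda u,v,z:onz(D,u/3+80-.33,v/3+200-.33,z)
def tri(a,b):
    (o1,d1),(o2,d2)=ray(S,a[0]/3+239.67,a[1]/3+249.67),ray(D,b[0]/3+79.67,b[1]/3+199.67)
    t=np.linalg.lstsq(np.c_[d1,-d2],o2-o1,rcond=None)[0];p,q=o1+d1*t[0],o2+d2*t[1];return (p+q)/2,np.linalg.norm(p-q)
E
python3 - <<'E'
from m import *
np.set_printoptions(precision=4,suppress=True)
A=s(693,405,.18);A2=d(605,462,.18);B2=d(740,187,.18);E1=s(525,185,.18)
print("corner up",A,A2,"drop corner",B2,"edge pt",E1)
v=A-E1;print("ydir scene",np.degrees(np.arctan2(v[1],v[0])));v=A2-B2;print("side",np.degrees(np.arctan2(v[1],v[0])),np.linalg.norm(v))
P=[s(*p,.188) for p in((324,298),(459,237),(524,348),(390,412))];Q=[d(*p,.188) for p in((603,265),(467,226),(400,300),(543,340))]
for X in(P,Q):
    X=np.array(X);print(X,X.mean(0),[np.linalg.norm(X[i]-X[i-1]) for i in range(4)])
print("cap",tri((250,212),(466,119)), s(250,212,.222),d(466,119,.222))
print("strip end top", tri((418,575),(270,348)))
for n,f in(("s",s(360,110,.236)),("d",d(690,205,.18))):print("tape",n,f)
E
```

```text
corner up [0.4142 0.3515 0.18  ] [0.413  0.3513 0.18  ] drop corner [0.4058 0.0533 0.18  ] edge pt [0.4034 0.1705 0.18  ]
ydir scene 86.58644382318352
side 88.63437929472602 0.29804704864377646
[[0.566  0.1653 0.188 ]
 [0.4673 0.1794 0.188 ]
 [0.4808 0.2646 0.188 ]
 [0.5762 0.2512 0.188 ]] [0.5226 0.2151 0.188 ] [np.float64(0.08649046572946369), np.float64(0.09972528764129537), np.float64(0.08627150513466522), np.float64(0.09629459037322256)]
[[0.4664 0.1798 0.188 ]
 [0.5656 0.1621 0.188 ]
 [0.5766 0.2506 0.188 ]
 [0.4784 0.2648 0.188 ]] [0.5217 0.2143 0.188 ] [np.float64(0.08577556287840377), np.float64(0.10073360522334086), np.float64(0.08920729696216052), np.float64(0.0991978655241473)]
cap (array([0.5845, 0.1081, 0.2361]), np.float64(0.000338825070578559)) [0.5806 0.102  0.222 ] [0.5933 0.0859 0.222 ]
strip end top (array([0.6227, 0.3419, 0.2061]), np.float64(0.008514719666762973))
tape s [0.4828 0.0861 0.236 ]
tape d [0.4335 0.0849 0.18  ]
```

Scene: busbar is the small orange plate at (381,358), the larger one on the bench and pink one excluded; cap near (323,320). Going up for a wrist look to fix ledge yaw and cap.

carry_out([
  [-0.14,0.2,-0.12,0,0,0,1],
  [-0.14,0.2,-0.12,0,0,0,1],
  [-0.14,0.2,-0.12,0,0,0,1],
  [-0.14,0.2,-0.12,0,0,0,1],
  [0,0,0,0,0,0,1],
  [0,0,0,0,0,0,1],
])

```text
t: 0.85
tool_pos: [0.5288, 0.1598, 0.3535]
eef_rot: [[-0.001, -0.0, 1.0], [-0.001, 1.0, 0.0], [-1.0, -0.001, -0.001]]
contact_force: [0.7, -0.3, -0.5]
grip_width: 0.0855
```

Run:
```python
from plant import r
import pickle,cv2
s=r.observe();im=r.camera("wrist");pickle.dump(s,open('w1.pkl','wb'));cv2.imwrite('pics/w1.png',im[:,:,::-1]);print(s['t'],s['tool_pos'],s['contact_force'])
```

```text
0.85 [0.52878324 0.15975383 0.35348891] [ 0.70509245 -0.33333121 -0.52970963]
```

View pics/w1.png

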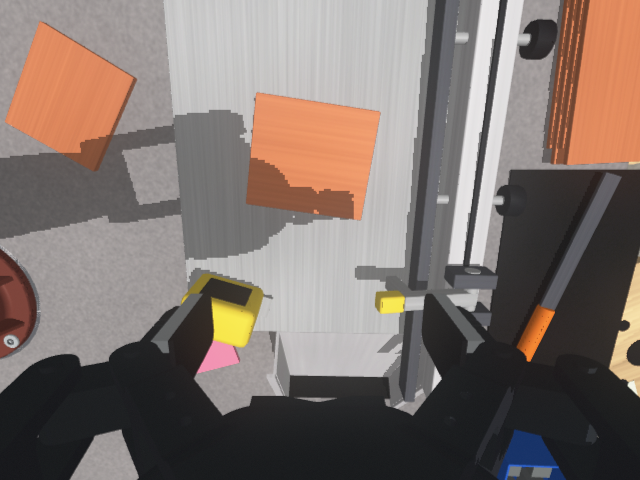

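Run:
```python
from m import *
import pickle
np.set_printoptions(precision=4,suppress=True)
st=pickle.load(open('w1.pkl','rb'));W=wristp(r,st)
ang=lambda v:np.degrees(np.arctan2(v[1],v[0]))
a,b=onz(W,165,0,.18),onz(W,186,258,.18);print("edge",a,b,ang(a-b))
a,b=onz(W,275,331,.18),onz(W,395,333,.18);print("drop",a,b)
for p in((403,270),(428,5)):print("strip bottom",onz(W,*p,.18))
for p in((415,280),(437,5)):print("strip top",onz(W,*p,.205))
a,b=[onz(W,*p,.205) for p in((403,270),(428,5))];print("if top",a,b,ang(b-a))
print("cap",onz(W,390,302,.226))
X=np.array([onz(W,*p,.188) for p in((257,93),(380,112),(360,220),(247,203))]);print(X,X.mean(0),[np.linalg.norm(X[i]-X[i-1]) for i in range(4)],ang(X[1]-X[0]),ang(X[2]-X[3]),ang(X[0]-X[3]),ang(X[1]-X[2]))
print(X[:,:2])
import cv2
im=cv2.imread('pics/w1.png');print(im[[60,130,230],390:450].sum(2)//3)
```

```text
edge [0.4137 0.3302 0.18  ] [0.4088 0.1238 0.18  ] 88.64302981715075
drop [0.488  0.0488 0.18  ] [0.605  0.0467 0.18  ]
strip bottom [0.6085 0.1122 0.18  ]
strip bottom [0.6133 0.3269 0.18  ]
strip top [0.6129 0.1126 0.205 ]
strip top [0.6127 0.3189 0.205 ]
if top [0.602  0.1217 0.205 ] [0.6064 0.3189 0.205 ] 88.71905614908312
cap [0.5879 0.1022 0.226 ]
[[0.4817 0.2637 0.188 ]
 [0.5792 0.2496 0.188 ]
 [0.5661 0.1614 0.188 ]
 [0.4691 0.1762 0.188 ]] [0.524  0.2127 0.188 ] [np.float64(0.08838942993088152), np.float64(0.09850946308998652), np.float64(0.0891845450847705), np.float64(0.0981712856438745)] -8.226161966826684 -8.68997485053284 81.81313128685908 81.59345527086714
[[0.4817 0.2637]
 [0.5792 0.2496]
 [0.5661 0.1614]
 [0.4691 0.1762]]
[[193 191 189 192 196 198 197 195 193 191 192 197 199 199 199 198 196 198
  198 195 195 194 196 197 197 198 197 195 193 197 199 187 121 119 117 119
  120 121 121 113  65  64  64  64  64  64  64  63  66  80 100 105 104 106
  106 105 104 104 105 104]
 [197 199 197 195 195 197 201 197 200 200 199 198 198 197 197 195 195 197
  197 198 196 192 189 196 200 200 189 119 118 118 120 123 116  76  67  66
   67  67  67  66  66  69  88 104 106 108 109 110 109 108 110 109 109 108
  108 122 120 120 121 121]
 [195 195 194 191 193 192 192 192 192 191 188 193 190 187 192 194 184 119
  118 118 117 117 114  95  66  65  65  66  65  66  65  71  95 109 107 108
  107 107 107 108 109 106 107 105 116 116 119 117 117 115 112 110 108 108
  109 111 114 111 111 113]]
```

carry_out([
  [0,0,0,-0.925,0,0,1],
  [0,0,0,-0.925,0,0,1],
  [0,0,0,-0.925,0,0,1],
  [0,0,0,-0.925,0,0,1],
  [0,0,0,-0.925,0,0,1],
  [0,0,0,-0.925,0,0,1],
  [0,0,0,-0.925,0,0,1],
  [0,0,0,-0.925,0,0,1],
  [0,0,0,-0.925,0,0,1],
  [0,0,0,-0.925,0,0,1],
  [0,0,0,-0.925,0,0,1],
  [0,0,0,-0.925,0,0,1],
  [0,0,0,0,0,0,1],
])

```text
t: 2.52
tool_pos: [0.5291, 0.1587, 0.3524]
eef_rot: [[-0.003, -1.0, 0.025], [-0.001, 0.025, 1.0], [-1.0, 0.003, -0.001]]
contact_force: [-0.4, -0.6, -0.2]
grip_width: 0.0853
```

```bash
cat >> m.py <<'E'
O=np.array([.567,.0469,0]);yw=np.radians(-1.35);RL=np.array([[np.cos(yw),-np.sin(yw),0],[np.sin(yw),np.cos(yw),0],[0,0,1]])
L=lambda p:(np.asarray(p)-O)@RL   # world->ledge
G=lambda p:O+RL@np.asarray(p)     # ledge->world
def stat():
    s=r.observe();R=np.array(s['eef_rot']);p=np.array(s['tool_pos'])
    print("t",s['t'],"tcpL mm",np.round(L(p)*1e3,2),"F_L",np.round(np.array(s['contact_force'])@RL,2),"toolz yaw in L",np.round(np.degrees(np.arctan2(R[1,2],R[0,2])-yw),2),"tilt",np.round(R[2],3),"w",s['grip_width']);return s,R,p
E
python3 - <<'E'
from m import *
import pickle
np.set_printoptions(precision=4,suppress=True)
s0,R,p=stat();print(s0['joint_pos'])
t=G([.017,.06,.214]);print("cap tgt",t,"shift shares",(R.T@(t-p))/.2)
for q in((690,218),(628,195),(717,190)):print("tape base L",L(d(*q,.18)))
W=wristp(r,pickle.load(open('w1.pkl','rb')))
for q in((193,272),(262,290),(247,346),(182,303)):print("tape top L",L(onz(W,*q,.236)))
for y,a,b in((60,429.5,438.5),(130,423,431.5),(230,413.5,421.5)):print("strip",L(onz(W,a,y,.18))[:2],L(onz(W,b,y,.205))[:2])
print("busbar L",L([.523,.2133,.18]))
E
```

```text
t 2.525 tcpL mm [-40.56 110.85 352.44] F_L [-0.4  -0.65 -0.24] toolz yaw in L 89.94 tilt [-1.     0.003 -0.001] w 0.0853433152658173
[  9.4222  -0.3435  94.6343  -0.0161  85.8889 -79.171 ]
cap tgt [0.5854 0.1065 0.214 ] shift shares [ 0.6915 -0.2902 -0.2533]
tape base L [-0.1388  0.0502  0.18  ]
tape base L [-0.0903  0.0357  0.18  ]
tape base L [-0.147   0.0111  0.18  ]
tape top L [-0.134   0.0809  0.236 ]
tape top L [-0.082   0.0674  0.236 ]
tape top L [-0.095   0.0182  0.236 ]
tape top L [-0.1444  0.0549  0.236 ]
strip [0.0448 0.2423] [0.0442 0.2373]
strip [0.0452 0.1894] [0.0445 0.1888]
strip [0.0456 0.1038] [0.045  0.1102]
busbar L [-0.0479  0.1653  0.18  ]
```

carry_out([
  [0.1,-0.0725,-0.0633,0,0,0,1],
  [0.1,-0.0725,-0.0633,0,0,0,1],
  [0.1,-0.0725,-0.0633,0,0,0,1],
  [0.1,-0.0725,-0.0633,0,0,0,1],
  [0.073,0,0,0,0,0,1],
  [0.073,0,0,0,0,0,1],
  [0.073,0,0,0,0,0,1],
  [0.073,0,0,0,0,0,1],
  [0,0,0,0,0,0,1],
])

```text
t: 3.65
tool_pos: [0.5846, 0.1084, 0.2141]
eef_rot: [[-0.003, -1.0, 0.02], [-0.0, 0.02, 1.0], [-1.0, 0.003, -0.0]]
contact_force: [1.4, -0.2, -0.3]
grip_width: 0.0854
```

Run:
```python
from m import *
stat();im=r.camera("side");cv2.imwrite('pics/c3.png',cv2.resize(im[170:330,140:340,::-1],None,fx=3,fy=3,interpolation=cv2.INTER_CUBIC))
```

```text
t 3.65 tcpL mm [ 16.2   61.94 214.13] F_L [ 1.38 -0.18 -0.29] toolz yaw in L 90.18 tilt [-1.     0.003 -0.   ] w 0.08540289087432229
```

View pics/c3.png

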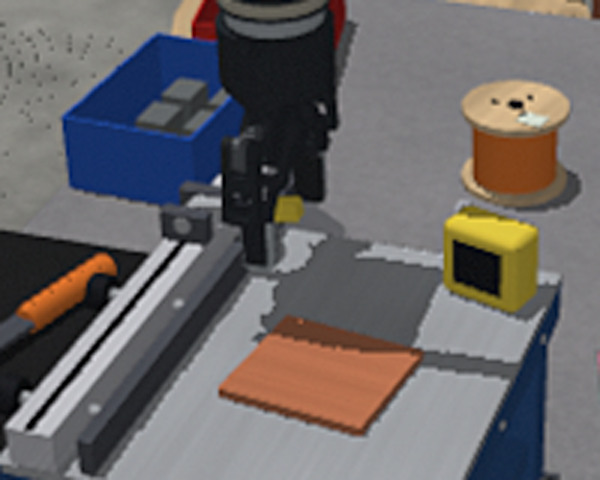

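Run:
```python
from m import *
for x in(7,17,27):print(x,proj(D,G([x/1e3,.06,.222])),proj(S,G([x/1e3,.06,.222])))
print("seen side 235.5,239.7; scene 323,320.3")
```

```text
7 [[239.69064821 245.65686828]] [[326.63001004 320.80525371]]
17 [[235.0880133  244.87868406]] [[322.24475826 323.31398765]]
27 [[230.50141469 244.10321116]] [[317.83547662 325.8364687 ]]
seen side 235.5,239.7; scene 323,320.3
```

carry_out([
  [0,0,-0.009,0,0,0,0.5],
  [0,0,0,0,0,0,0.3],
  [0,0,0,0,0,0,0.3],
  [0,0,0,0,0,0,0.3],
])

```text
t: 4.2
tool_pos: [0.586, 0.1064, 0.2162]
eef_rot: [[0.001, -1.0, 0.021], [0.0, 0.021, 1.0], [-1.0, -0.001, 0.0]]
contact_force: [0.3, 0.4, -0.0]
grip_width: 0.0255
```

carry_out([
  [-0.04,0,0,0,0,0,0.3],
  [0,0,0,0,0,0,0],
  [0,0,0,0,0,0,0],
  [0,0,0,0,0,0,0],
  [0,0,0,0,0,0,0],
])

```text
t: 4.82
tool_pos: [0.5866, 0.1066, 0.2248]
eef_rot: [[0.002, -1.0, 0.021], [0.0, 0.021, 1.0], [-1.0, -0.002, 0.0]]
contact_force: [-0.9, 1.0, 5.5]
grip_width: 0.0131
```

Run:
```python
from m import *
s0,R,p=stat()
prev=L(p)*1e3
# arc of the gripped point: radius 68 about pivot(85,222); grasp z = tcp+8
a0=np.arctan2(prev[2]+8-222,85-prev[0]);rad=np.hypot(prev[2]+8-222,85-prev[0]);print(a0,rad)
ths=np.arange(0.0,2.01,.1);c=np.c_[85-68*np.cos(ths),68*np.sin(ths)]
dd=np.diff(c,axis=0);print(np.round(np.c_[ths[1:],-dd[:,1]/200,-dd[:,0]/200],4))
```

```text
t 4.825 tcpL mm [ 18.2   60.1  224.78] F_L [-0.91  0.96  5.46] toolz yaw in L 90.15 tilt [-1.    -0.002  0.   ] w 0.013075769401907656
0.16004463443984263 67.66127324756118
[[ 1.00e-01 -3.39e-02 -1.70e-03]
 [ 2.00e-01 -3.36e-02 -5.10e-03]
 [ 3.00e-01 -3.29e-02 -8.40e-03]
 [ 4.00e-01 -3.19e-02 -1.17e-02]
 [ 5.00e-01 -3.06e-02 -1.48e-02]
 [ 6.00e-01 -2.90e-02 -1.78e-02]
 [ 7.00e-01 -2.71e-02 -2.06e-02]
 [ 8.00e-01 -2.49e-02 -2.32e-02]
 [ 9.00e-01 -2.24e-02 -2.55e-02]
 [ 1.00e+00 -1.98e-02 -2.76e-02]
 [ 1.10e+00 -1.69e-02 -2.95e-02]
 [ 1.20e+00 -1.39e-02 -3.10e-02]
 [ 1.30e+00 -1.07e-02 -3.23e-02]
 [ 1.40e+00 -7.40e-03 -3.32e-02]
 [ 1.50e+00 -4.10e-03 -3.37e-02]
 [ 1.60e+00 -7.00e-04 -3.40e-02]
 [ 1.70e+00  2.70e-03 -3.39e-02]
 [ 1.80e+00  6.10e-03 -3.34e-02]
 [ 1.90e+00  9.40e-03 -3.27e-02]
 [ 2.00e+00  1.26e-02 -3.16e-02]]
```

carry_out([
  [-0.0336,-0.005,0,0,0,0,0],
  [-0.033,-0.0084,0,0,0,0,0],
  [-0.032,-0.0117,0,0,0,0,0],
  [-0.0306,-0.0148,0,0,0,0,0],
  [-0.029,-0.0178,0,0,0,0,0],
  [-0.027,-0.0206,0,0,0,0,0],
  [-0.025,-0.0232,0,0,0,0,0],
  [0,0,0,0,0,0,0],
])

```text
t: 5.82
tool_pos: [0.6059, 0.1061, 0.2649]
eef_rot: [[-0.002, -1.0, 0.021], [0.0, 0.021, 1.0], [-1.0, 0.002, 0.0]]
contact_force: [3.3, 1.2, -16.6]
grip_width: 0.0124
```

Run:
```python
from m import *
stat()
im=r.camera("side");cv2.imwrite('pics/c4.png',cv2.resize(im[130:330,140:400,::-1],None,fx=3,fy=3,interpolation=cv2.INTER_CUBIC))
```

```text
t 5.825 tcpL mm [ 37.5   60.12 264.9 ] F_L [  3.23   1.32 -16.61] toolz yaw in L 90.15 tilt [-1.     0.002  0.   ] w 0.012413256125693835
```

View pics/c4.png

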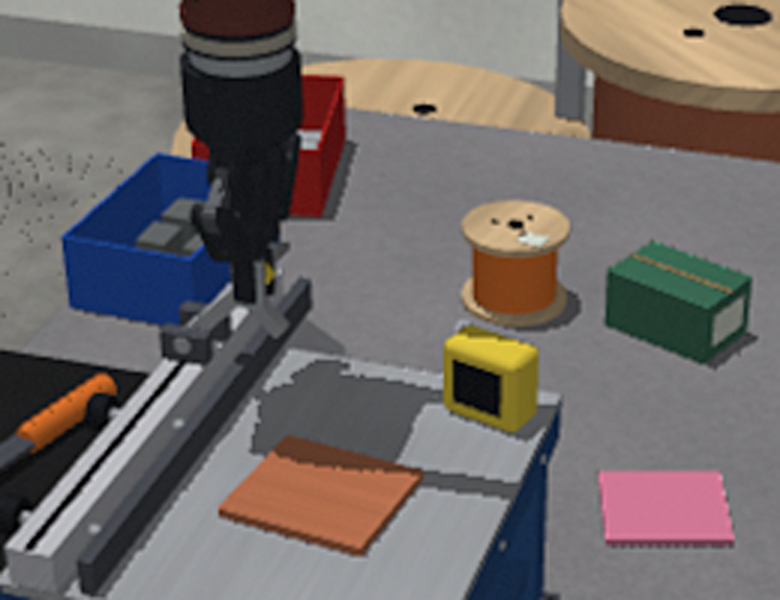

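carry_out([
  [-0.0224,-0.0255,0,0,0,0,0],
  [-0.0198,-0.0276,0,0,0,0,0],
  [-0.0169,-0.0295,0,0,0,0,0],
  [-0.0139,-0.031,0,0,0,0,0],
  [-0.0107,-0.0323,0,0,0,0,0],
  [-0.0074,-0.0332,0,0,0,0,0],
  [0,0,0,0,0,0,0],
])

```text
t: 6.75
tool_pos: [0.6415, 0.1054, 0.2847]
eef_rot: [[-0.003, -1.0, 0.021], [0.0, 0.021, 1.0], [-1.0, 0.003, 0.0]]
contact_force: [-4.2, 2.2, -13.8]
grip_width: 0.0129
```

Run:
```python
from m import *
stat()
```

```text
t 6.75 tcpL mm [ 73.07  60.23 284.72] F_L [ -4.29   2.12 -13.8 ] toolz yaw in L 90.15 tilt [-1.     0.003  0.   ] w 0.012890854084584688
```

carry_out([
  [-0.0,-0.0337,0,0,0,0,0],
  [0.002,-0.034,0,0,0,0,0],
  [0.005,-0.0339,0,0,0,0,0],
  [0.008,-0.0334,0,0,0,0,0],
  [0.0094,-0.0327,0,0,0,0,0],
  [0,0,0,0,0,0,0],
  [0,0,0,0,0,0,0.4],
  [0,0,0,0,0,0,0.4],
  [0,0,0,0,0,0,0.4],
  [-0.2,0,0,0,0,0,0.4],
  [-0.2,0,0,0,0,0,0.6],
  [-0.2,0.1,0,0,0,0,0.8],
  [0,0.2,0,0,0,0,0.9],
  [0,0.2,0,0,0,0,0.9],
  [0,0,0,0,0,0,0.9],
])

```text
t: 8.62
tool_pos: [0.5741, 0.1066, 0.4009]
eef_rot: [[0.003, -1.0, 0.021], [-0.0, 0.021, 1.0], [-1.0, -0.003, -0.0]]
contact_force: [-0.5, -0.5, -0.0]
grip_width: 0.0767
```

Run:
```python
from m import *
s,R,p=stat()
im=r.camera("side");w=r.camera("wrist")
a=cv2.resize(im[130:330,140:400,::-1],(520,400));b=cv2.resize(w[:,:,::-1],(533,400));cv2.imwrite('pics/c5.png',cv2.resize(np.hstack([a,b]),(800,304)))
C=G([-.048-.030,.165+.03,.25]);print(p)
```

```text
t 8.625 tcpL mm [  5.67  59.82 400.87] F_L [-0.48 -0.56 -0.01] toolz yaw in L 90.17 tilt [-1.    -0.003 -0.   ] w 0.07672103917288398
[0.57407942 0.10657375 0.40087402]
```

View pics/c5.png

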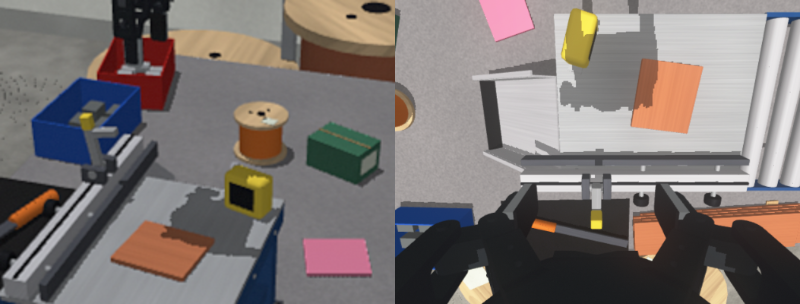

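carry_out([
  [0,0,0,0.94,0,0,0.94],
  [0,0,0,0.94,0,0,0.94],
  [0,0,0,0.94,0,0,0.94],
  [0,0,0,0.94,0,0,0.94],
  [0,0,0,0.94,0,0,0.94],
  [0,0,0,0.94,0,0,0.94],
  [0,0,0,0,0,0,0.94],
  [0.1,0.204,0.0425,0,0,0,0.94],
  [0.1,0.204,0.0425,0,0,0,0.94],
  [0.1,0.204,0.0425,0,0,0,0.94],
  [0.1,0.204,0.0425,0,0,0,0.94],
  [0.168,0,0,0,0,0,0.94],
  [0.168,0,0,0,0,0,0.94],
  [0.168,0,0,0,0,0,0.94],
  [0,0,0,0,0,0,0.94],
  [0,0,0,0,0,0,0.94],
])

```text
t: 10.72
tool_pos: [0.4887, 0.2484, 0.2199]
eef_rot: [[0.002, -0.691, 0.723], [0.001, 0.723, 0.691], [-1.0, -0.001, 0.002]]
contact_force: [0.8, 0.2, 0.6]
grip_width: 0.0804
```

```bash
cat >> m.py <<'E'
def to(x,y,z=None):
    s,R,p=stat();q=L(p);t=np.array([x/1e3,y/1e3,q[2] if z is None else z/1e3]);print("shares",np.round(R.T@(RL@(t-q))/.2,4))
E
python3 - <<'E'
from m import *
print(r.tips_ahead);to(-85.5,199,205)
E
```

```text
0.011
t 10.725 tcpL mm [-83.02 199.61 219.87] F_L [0.83 0.18 0.58] toolz yaw in L 45.07 tilt [-1.    -0.001  0.002] w 0.08038530611677264
shares [ 0.0743  0.0067 -0.0111]
```

Descend to 205 mm, then gently toward the ledge, watching force.

carry_out([
  [0.04,0.007,-0.011,0,0,0,0.94],
  [0.035,0,0,0,0,0,0.94],
  [0.02,0,0,0,0,0,0.94],
  [0.02,0,0,0,0,0,0.94],
  [0.01,0,0,0,0,0,0.94],
  [0.005,0,0,0,0,0,0.94],
  [0,0,0,0,0,0,0.94],
])

```text
t: 11.6
tool_pos: [0.4849, 0.2476, 0.1925]
eef_rot: [[0.0, -0.691, 0.723], [0.0, 0.723, 0.691], [-1.0, -0.0, 0.0]]
contact_force: [1.0, 0.2, -0.3]
grip_width: 0.0802
```

Run:
```python
from m import *
stat()
S2=r.camera("side");cv2.imwrite('pics/c6.png',cv2.resize(S2[200:350,150:350,::-1],None,fx=4,fy=4,interpolation=cv2.INTER_CUBIC))
```

```text
t 11.6 tcpL mm [-86.77 198.73 192.52] F_L [ 1.04  0.23 -0.29] toolz yaw in L 45.03 tilt [-1. -0.  0.] w 0.0801640315072724
```

View pics/c6.png

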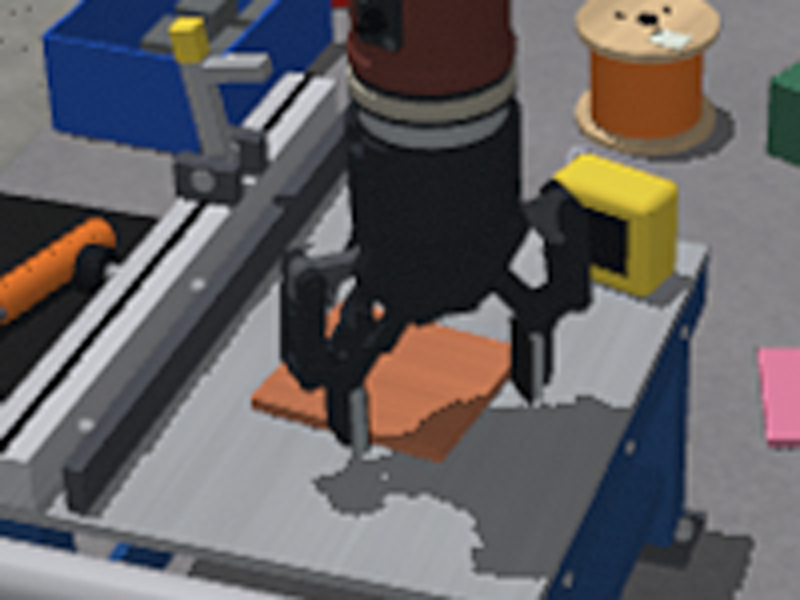

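```bash
cat > tp.py <<'E'
from m import *
from scipy.optimize import minimize
def mask(f,box):
    h=cv2.cvtColor(cv2.imread(f),cv2.COLOR_BGR2HSV);m=((abs(h[:,:,0].astype(int)-27)<7)&(h[:,:,1]>150)&(h[:,:,2]>60)).astype(np.uint8)
    k=np.zeros_like(m);x0,y0,x1,y1=box;k[y0:y1,x0:x1]=m[y0:y1,x0:x1];pts=np.argwhere(k)[:,::-1].astype(np.int32)
    o=np.zeros_like(m);cv2.fillConvexPoly(o,cv2.convexHull(pts),1);return o
M=[(S,mask('pics/scene0.png',(350,265,400,310))),(D,mask('pics/side0.png',(280,230,330,280)))]
B=np.array([[a,b,c] for a in(-.03,.03) for b in(-.017,.017) for c in(.18,.236)])
def cost(v):
    c,s=np.cos(v[2]),np.sin(v[2]);X=B@np.array([[c,-s,0],[s,c,0],[0,0,1]]).T+[v[0],v[1],0];e=0
    for P,m in M:
        o=np.zeros((480*4,640*4),np.uint8);cv2.fillConvexPoly(o,cv2.convexHull(np.round((proj(P,G(0*X[0])*0+O+X@RL.T)+.5)*4).astype(np.int32)),1)
        o=cv2.resize(o.astype(np.float32),(640,480),interpolation=cv2.INTER_AREA);e+=np.abs(o-m).sum()/m.sum()
    return e
best=min((minimize(cost,[-.118,.03,a],method='Nelder-Mead',options=dict(initial_simplex=np.array([[-.118,.03,a],[-.11,.03,a],[-.118,.04,a],[-.118,.03,a+.3]]))) for a in(-.5,-.2,.2,.6,1.2)),key=lambda q:q.fun)
print(best.x,best.fun);v=best.x;c,s_=np.cos(v[2]),np.sin(v[2]);print((B@np.array([[c,-s_,0],[s_,c,0],[0,0,1]]).T+[v[0],v[1],0])[::2]*1e3)
E
python3 tp.py
```

```text
[-0.12204227  0.03972188 -0.5744917 ] 0.35849982557378957
[[-156.46427245   41.75315762  180.        ]
 [-137.98839518   70.29509096  180.        ]
 [-106.09615478    9.14866832  180.        ]
 [ -87.62027751   37.69060166  180.        ]]
```

Run:
```python
from m import *
for z in(.18,.19,.2):print(z,proj(D,G([-.055,.23,z])),proj(D,G([-.12,.17,z])))
print("seen f2",362/4+150,455/4+200,"f1",535/4+150,402/4+200)
```

```text
0.18 [[237.94954286 317.24120634]] [[282.34767193 304.65887246]]
0.19 [[237.71749248 312.84590231]] [[282.32119267 300.34257524]]
0.2 [[237.4832921  308.40987489]] [[282.29447566 295.98752268]]
seen f2 240.5 313.75 f1 283.75 300.5
```

carry_out([
  [0.01,0,0,0,0,0,0.94],
  [0.01,0,0,0,0,0,0.94],
  [0,0,0,0,0,0,0.94],
])

```text
t: 12.02
tool_pos: [0.4847, 0.2475, 0.1881]
eef_rot: [[-0.001, -0.691, 0.723], [-0.0, 0.723, 0.691], [-1.0, 0.0, -0.001]]
contact_force: [0.5, 0.3, 0.1]
grip_width: 0.0803
```

carry_out([
  [0.007,0,0,0,0,0,0.94],
  [0.005,0,0,0,0,0,0.94],
  [0,0,0,0,0,0,0.94],
  [0,0,0,0,0,0,0.94],
])

```text
t: 12.52
tool_pos: [0.4849, 0.2476, 0.1861]
eef_rot: [[0.0, -0.691, 0.723], [0.0, 0.723, 0.691], [-1.0, -0.0, 0.0]]
contact_force: [0.8, -0.3, -1.1]
grip_width: 0.0803
```

carry_out([
  [0.006,0,0,0,0,0,0.94],
  [0,0,0,0,0,0,0.94],
  [0.005,0,0,0,0,0,0.94],
  [0,0,0,0,0,0,0.94],
])

```text
t: 13.02
tool_pos: [0.4848, 0.2476, 0.1837]
eef_rot: [[-0.0, -0.691, 0.723], [-0.0, 0.723, 0.691], [-1.0, 0.0, -0.0]]
contact_force: [-0.4, 0.0, 0.3]
grip_width: 0.0801
```

carry_out([
  [0,-0.0106,0.0106,0,0,0,0.94],
  [0,-0.0106,0.0106,0,0,0,0.94],
  [0,-0.0106,0.0106,0,0,0,0.94],
  [0,-0.0106,0.0106,0,0,0,0.94],
  [0,-0.0106,0.0106,0,0,0,0.94],
])

```text
t: 13.65
tool_pos: [0.4974, 0.2471, 0.1833]
eef_rot: [[-0.007, -0.69, 0.724], [-0.001, 0.724, 0.69], [-1.0, 0.004, -0.006]]
contact_force: [-6.9, -0.6, 3.5]
grip_width: 0.0802
```

```bash
python3 -c "
from m import *
stat()"
```

```text
t 13.65 tcpL mm [-74.32 198.54 183.29] F_L [-6.91 -0.75  3.46] toolz yaw in L 44.99 tilt [-1.     0.004 -0.006] w 0.08022444984619942
```

carry_out([
  [0,-0.012,0.012,0,0,0,0.94],
  [0,-0.012,0.012,0,0,0,0.94],
  [0,-0.012,0.012,0,0,0,0.94],
  [0,-0.012,0.012,0,0,0,0.94],
  [0,-0.012,0.012,0,0,0,0.94],
  [0,-0.012,0.012,0,0,0,0.94],
  [0,0,0,0,0,0,0.94],
])

```text
t: 14.52
tool_pos: [0.5183, 0.2467, 0.1834]
eef_rot: [[-0.006, -0.69, 0.724], [-0.001, 0.724, 0.69], [-1.0, 0.003, -0.005]]
contact_force: [-5.6, 0.8, 3.3]
grip_width: 0.0798
```

Run:
```python
from m import *
stat()
im=r.camera("side");cv2.imwrite('pics/c7.png',cv2.resize(im[200:350,150:350,::-1],None,fx=4,fy=4,interpolation=cv2.INTER_CUBIC))
```

```text
t 14.525 tcpL mm [-53.4  198.55 183.39] F_L [-5.65  0.66  3.26] toolz yaw in L 44.99 tilt [-1.     0.003 -0.005] w 0.07980526695774594
```

View pics/c7.png

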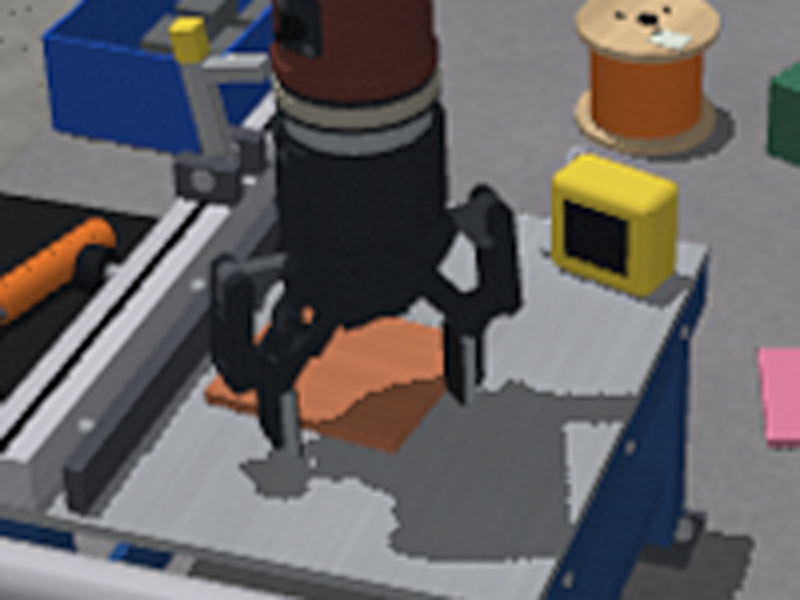

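carry_out([
  [0,-0.009,0.009,0,0,0,0.94],
  [0,-0.009,0.009,0,0,0,0.94],
  [0,-0.009,0.009,0,0,0,0.94],
  [0,-0.009,0.009,0,0,0,0.94],
  [0,-0.009,0.009,0,0,0,0.94],
  [0,0,0,0,0,0,0.94],
])

```text
t: 15.32
tool_pos: [0.5309, 0.2464, 0.1834]
eef_rot: [[-0.006, -0.69, 0.724], [-0.001, 0.724, 0.69], [-1.0, 0.004, -0.005]]
contact_force: [-5.7, -0.6, 3.1]
grip_width: 0.0802
```

```bash
python3 -c "
from m import *
stat()"
```

```text
t 15.325 tcpL mm [-40.84 198.58 183.38] F_L [-5.65 -0.74  3.08] toolz yaw in L 45.0 tilt [-1.     0.004 -0.005] w 0.08022585099249344
```

carry_out([
  [0,-0.0045,0.0045,0,0,0,0.94],
  [0,-0.0045,0.0045,0,0,0,0.94],
  [0,-0.0045,0.0045,0,0,0,0.94],
  [0,0,0,0,0,0,0.94],
])

```text
t: 15.82
tool_pos: [0.5334, 0.2463, 0.1832]
eef_rot: [[-0.009, -0.69, 0.724], [-0.001, 0.724, 0.69], [-1.0, 0.006, -0.007]]
contact_force: [-9.0, -0.4, 4.1]
grip_width: 0.0801
```

carry_out([
  [0,-0.0035,0.0035,0,0,0,0.94],
  [0,-0.0035,0.0035,0,0,0,0.94],
  [0,0,0,0,0,0,0.94],
])

```text
t: 16.2
tool_pos: [0.5338, 0.2462, 0.183]
eef_rot: [[-0.013, -0.69, 0.724], [-0.002, 0.724, 0.69], [-1.0, 0.008, -0.011]]
contact_force: [-12.6, 0.0, 6.9]
grip_width: 0.0806
```

Run:
```python
from m import *
import pickle
s0,_,_=stat();w=r.camera("wrist");pickle.dump(s0,open('w2.pkl','wb'));sc=r.camera("scene")
cv2.imwrite('pics/w2.png',w[:,:,::-1]);cv2.imwrite('pics/sc2.png',sc[:,:,::-1])
a=cv2.resize(sc[270:420,280:440,::-1],(426,400),interpolation=cv2.INTER_CUBIC)
cv2.imwrite('pics/c8.png',cv2.resize(np.hstack([a,cv2.resize(w[:,:,::-1],(533,400))]),None,fx=.83,fy=.83))
```

```text
t 16.2 tcpL mm [-37.93 198.47 182.99] F_L [-12.55  -0.27   6.93] toolz yaw in L 44.96 tilt [-1.     0.008 -0.011] w 0.08056254911353872
```

View pics/c8.png

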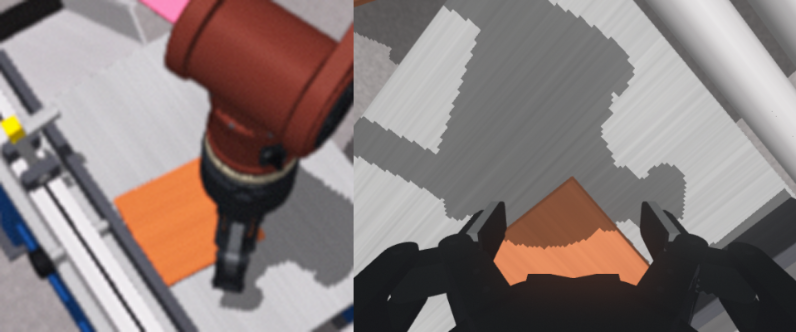

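```bash
cat > ang.py <<'E'
from m import *
import pickle,sys
st=pickle.load(open('w2.pkl','rb'));W=wristp(r,st)
h=cv2.cvtColor(cv2.imread('pics/w2.png'),cv2.COLOR_BGR2HSV);m=(h[:,:,0]<18)&(h[:,:,1]>90)&(h[:,:,2]>50)
print(m[200:400,150:450].sum())
lf=[];rt=[]
for y in range(265,345,4):
    xs=np.flatnonzero(m[y,180:460])+180
    if len(xs):
        if y<330: lf.append(L(onz(W,xs[0],y+.5,.188))[:2])
        rt.append(L(onz(W,xs[-1]+1,y+.5,.188))[:2])
for n,e in(("left",lf),("right",rt)):
    e=np.array(e);v=cv2.fitLine(e.astype(np.float32),cv2.DIST_HUBER,0,1e-5,1e-5).ravel();print(n,"ang L",np.degrees(np.arctan2(v[1],v[0])),np.round(e[[0,-1]]*1e3,1))
E
python3 ang.py
```

```text
19977
left ang L 84.37099 [[-56.5 210.5]
 [-60.7 167.2]]
right ang L -5.23916 [[-50.  217. ]
 [ -7.7 213. ]]
```

Two edges both say the piece is still ~5° off (only its +y corner touches). I'll switch to a two-finger push on its -x side.

carry_out([
  [0,0.02,-0.02,0,0,0,0.94],
  [0,0.04,-0.04,0,0,0,0.94],
  [-0.1,0.04,-0.04,0,0,0,0.8],
  [0,0,0,-0.94,0,0,0.6],
  [0,0,0,-0.94,0,0,0.59],
  [0,0,0,-0.94,0,0,0.59],
  [0,0,0,-0.94,0,0,0.59],
  [0,0,0,-0.94,0,0,0.59],
  [0,0,0,-0.94,0,0,0.59],
  [0,0,0,0,0,0,0.59],
  [0,0,0,0,0,0,0.59],
])

```text
t: 17.68
tool_pos: [0.5105, 0.247, 0.204]
eef_rot: [[0.001, -1.0, 0.023], [0.0, 0.023, 1.0], [-1.0, -0.001, 0.0]]
contact_force: [0.6, -0.5, -1.1]
grip_width: 0.0504
```

```bash
python3 -c "
from m import *
to(-85,166,195)"
```

```text
t 17.675 tcpL mm [-61.18 198.73 203.97] F_L [ 0.58 -0.52 -1.06] toolz yaw in L 90.05 tilt [-1.    -0.001  0.   ] w 0.05043766275472413
shares [ 0.0448  0.1192 -0.1635]
```

carry_out([
  [-0.02,0.06,0,0,0,0,0.59],
  [0,0.06,-0.04,0,0,0,0.59],
  [0,0,-0.06,0,0,0,0.59],
  [0,0,-0.0635,0,0,0,0.59],
  [0.04,0,0,0,0,0,0.59],
  [0.025,0,0,0,0,0,0.59],
  [0.01,0,0,0,0,0,0.59],
  [0.005,0,0,0,0,0,0.59],
  [0,0,0,0,0,0,0.59],
])

```text
t: 18.8
tool_pos: [0.4858, 0.215, 0.1918]
eef_rot: [[-0.0, -1.0, 0.021], [0.0, 0.021, 1.0], [-1.0, 0.0, 0.0]]
contact_force: [0.3, 0.8, 0.2]
grip_width: 0.0501
```

carry_out([
  [0.006,0,0,0,0,0,0.59],
  [0.006,0,0,0,0,0,0.59],
  [0,0,0,0,0,0,0.59],
])

```text
t: 19.18
tool_pos: [0.4857, 0.2148, 0.1894]
eef_rot: [[-0.0, -1.0, 0.021], [-0.0, 0.021, 1.0], [-1.0, 0.0, -0.0]]
contact_force: [0.1, -0.9, -0.4]
grip_width: 0.0503
```

carry_out([
  [0.006,0,0,0,0,0,0.59],
  [0,0,0,0,0,0,0.59],
])

```text
t: 19.42
tool_pos: [0.4857, 0.2148, 0.1882]
eef_rot: [[-0.0, -1.0, 0.021], [-0.0, 0.021, 1.0], [-1.0, 0.0, -0.0]]
contact_force: [-0.3, 0.4, -0.6]
grip_width: 0.0507
```

carry_out([
  [0,-0.02,0,0,0,0,0.59],
  [0,-0.015,0,0,0,0,0.59],
  [0,-0.01,0,0,0,0,0.59],
  [0,-0.01,0,0,0,0,0.59],
  [0,-0.007,0,0,0,0,0.59],
  [0,-0.007,0,0,0,0,0.59],
  [0,0,0,0,0,0,0.59],
])

```text
t: 20.3
tool_pos: [0.4974, 0.2145, 0.1881]
eef_rot: [[-0.006, -1.0, 0.021], [-0.0, 0.021, 1.0], [-1.0, 0.006, -0.001]]
contact_force: [-6.4, 0.4, 4.2]
grip_width: 0.0505
```

```bash
python3 -c "
from m import *
stat()"
```

```text
t 20.3 tcpL mm [-73.53 165.95 188.1 ] F_L [-6.39  0.24  4.22] toolz yaw in L 90.12 tilt [-1.     0.006 -0.001] w 0.050470283157288534
```

carry_out([
  [0,-0.007,0,0,0,0,0.59],
  [0,-0.007,0,0,0,0,0.59],
  [0,-0.006,0,0,0,0,0.59],
  [0,0,0,0,0,0,0.59],
])

```text
t: 20.8
tool_pos: [0.4984, 0.2141, 0.1881]
eef_rot: [[-0.014, -1.0, 0.022], [-0.002, 0.022, 1.0], [-1.0, 0.013, -0.002]]
contact_force: [-14.4, -1.2, 9.9]
grip_width: 0.0502
```

carry_out([
  [0,-0.005,0,0,0,0,0.59],
  [0,-0.005,0,0,0,0,0.59],
  [0,0,0,0,0,0,0.59],
])

```text
t: 21.18
tool_pos: [0.4989, 0.214, 0.188]
eef_rot: [[-0.018, -1.0, 0.022], [-0.002, 0.022, 1.0], [-1.0, 0.018, -0.003]]
contact_force: [-18.4, -2.5, 13.6]
grip_width: 0.0505
```

carry_out([
  [0,0.03,0,0,0,0,0.59],
  [-0.012,0.02,0,0,0,0,0.59],
  [0,0,0,0,0,0,0.59],
])

```text
t: 21.55
tool_pos: [0.4962, 0.2147, 0.1911]
eef_rot: [[0.002, -1.0, 0.021], [0.0, 0.021, 1.0], [-1.0, -0.002, 0.0]]
contact_force: [0.0, 0.1, 0.1]
grip_width: 0.0501
```

Run:
```python
from m import *
import pickle
s0,_,_=stat();w=r.camera("wrist");pickle.dump(s0,open('w3.pkl','wb'));cv2.imwrite('pics/w3.png',w[:,:,::-1])
sc=r.camera("scene");cv2.imwrite('pics/sc3.png',sc[:,:,::-1])
W=wristp(r,s0);h=cv2.cvtColor(w[:,:,::-1].copy(),cv2.COLOR_BGR2HSV);m=((h[:,:,0]<18)&(h[:,:,1]>90)&(h[:,:,2]>50)).astype(np.uint8)
n,lab,sta,cen=cv2.connectedComponentsWithStats(m)
for i in range(1,n):
    if sta[i,4]>400:print(sta[i],np.round(L(onz(W,*cen[i],.188))*1e3))
for y in range(200,420,10):
    xs=np.flatnonzero(m[y]);print(y,(xs[0],xs[-1]) if len(xs) else None,end=' ')
hs=cv2.cvtColor(sc[:,:,::-1].copy(),cv2.COLOR_BGR2HSV);ms=((hs[:,:,0]<18)&(hs[:,:,1]>120)&(hs[:,:,2]>150))
print()
for y in range(330,410,4):
    xs=np.flatnonzero(ms[y,300:450]);print(y,(xs[0]+300,xs[-1]+300) if len(xs) else None,end=' ')
```

```text
t 21.55 tcpL mm [-74.77 166.13 191.14] F_L [0.04 0.11 0.07] toolz yaw in L 90.16 tilt [-1.    -0.002  0.   ] w 0.05014928704303233
[ 243  328  149   76 9008] [-46. 166. 188.]
200 None 210 None 220 None 230 None 240 None 250 None 260 None 270 None 280 None 290 None 300 None 310 None 320 None 330 (np.int64(259), np.int64(290)) 340 (np.int64(255), np.int64(379)) 350 (np.int64(252), np.int64(382)) 360 (np.int64(249), np.int64(385)) 370 (np.int64(246), np.int64(388)) 380 (np.int64(243), np.int64(391)) 390 (np.int64(246), np.int64(388)) 400 (np.int64(248), np.int64(386)) 410 None 
330 None 334 None 338 None 342 (np.int64(368), np.int64(377)) 346 (np.int64(360), np.int64(380)) 350 (np.int64(352), np.int64(382)) 354 (np.int64(344), np.int64(385)) 358 (np.int64(336), np.int64(387)) 362 (np.int64(331), np.int64(390)) 366 (np.int64(334), np.int64(392)) 370 (np.int64(336), np.int64(395)) 374 (np.int64(338), np.int64(398)) 378 (np.int64(341), np.int64(395)) 382 (np.int64(344), np.int64(388)) 386 (np.int64(347), np.int64(380)) 390 (np.int64(350), np.int64(373)) 394 (np.int64(352), np.int64(365)) 398 (np.int64(355), np.int64(358)) 402 None 406 None
```

```bash
cat > sang.py <<'E'
from m import *
import sys
def edges(f):
    im=cv2.imread(f);h=cv2.cvtColor(im,cv2.COLOR_BGR2HSV)
    ms=((h[:,:,0]<18)&(h[:,:,1]>110)&(h[:,:,2]>90)).astype(np.uint8);k=np.zeros_like(ms);k[300:420,310:425]=ms[300:420,310:425]
    n,lab,sta,_=cv2.connectedComponentsWithStats(k);k=(lab==1+np.argmax(sta[1:,4])).astype(np.uint8)
    hull=cv2.convexHull(np.argwhere(k)[:,::-1].astype(np.int32));q=cv2.approxPolyDP(hull,3,True)[:,0]
    P=np.array([L(onz(S,u,v,.188))[:2]*1e3 for u,v in q])
    for i in range(len(P)):
        a=P[i]-P[i-1];print(q[i-1],q[i],np.round(P[i-1],1),np.round(P[i],1),"len %.1f ang %.2f"%(np.linalg.norm(a),np.degrees(np.arctan2(a[1],a[0]))))
edges(sys.argv[1])
E
python3 sang.py pics/scene0.png; echo; python3 sang.py pics/sc3.png
```

```text
[392 329] [414 366] [-101.3  130. ] [-90.3 215.8] len 86.5 ang 82.73
[414 366] [369 387] [-90.3 215.8] [  5.4 203.8] len 96.5 ang -7.14
[369 387] [348 349] [  5.4 203.8] [ -4.3 118.7] len 85.6 ang -96.54
[348 349] [392 329] [ -4.3 118.7] [-101.3  130. ] len 97.6 ang 173.38

[375 339] [398 376] [-60.5 129.6] [-52.8 215.5] len 86.3 ang 84.88
[398 376] [356 399] [-52.8 215.5] [ 38.7 209.8] len 91.7 ang -3.58
[356 399] [331 361] [ 38.7 209.8] [ 36.8 121.9] len 87.9 ang -91.22
[331 361] [375 339] [ 36.8 121.9] [-60.5 129.6] len 97.6 ang 175.49
```

carry_out([
  [0,-0.007,0,0,0,0,0.59],
  [0,-0.007,0,0,0,0,0.59],
  [0,-0.007,0,0,0,0,0.59],
  [0,0,0,0,0,0,0.59],
])

```text
t: 22.15
tool_pos: [0.4986, 0.2145, 0.1905]
eef_rot: [[-0.003, -1.0, 0.021], [-0.0, 0.021, 1.0], [-1.0, 0.003, -0.0]]
contact_force: [-5.1, 0.2, 2.8]
grip_width: 0.0504
```

```bash
python3 -c "
from m import *
stat()"
```

```text
t 22.15 tcpL mm [-72.32 165.97 190.5 ] F_L [-5.13  0.1   2.75] toolz yaw in L 90.13 tilt [-1.     0.003 -0.   ] w 0.050422776708479826
```

carry_out([
  [-0.004,-0.006,0,0,0,0,0.59],
  [-0.003,-0.006,0,0,0,0,0.59],
  [0,0,0,0,0,0,0.59],
])

```text
t: 22.52
tool_pos: [0.4996, 0.2137, 0.1906]
eef_rot: [[-0.007, -1.0, 0.021], [-0.002, 0.021, 1.0], [-1.0, 0.007, -0.002]]
contact_force: [-5.6, -0.9, -0.1]
grip_width: 0.0506
```

```bash
python3 -c "
from m import *
stat()"
```

```text
t 22.525 tcpL mm [-71.27 165.2  190.57] F_L [-5.6  -1.04 -0.12] toolz yaw in L 90.13 tilt [-1.     0.007 -0.002] w 0.05063172364182343
```

carry_out([
  [-0.001,-0.006,0,0,0,0,0.59],
  [-0.001,-0.006,0,0,0,0,0.59],
  [0,0,0,0,0,0,0.59],
])

```text
t: 22.9
tool_pos: [0.5005, 0.2132, 0.1905]
eef_rot: [[-0.011, -1.0, 0.022], [-0.003, 0.022, 1.0], [-1.0, 0.011, -0.004]]
contact_force: [-8.8, -3.3, 2.1]
grip_width: 0.0506
```

```bash
python3 -c "
from m import *
stat();cv2.imwrite('pics/sc4.png',r.camera('scene')[:,:,::-1])"; python3 sang.py pics/sc4.png
```

```text
t 22.9 tcpL mm [-70.36 164.67 190.52] F_L [-8.71 -3.54  2.1 ] toolz yaw in L 90.11 tilt [-1.     0.011 -0.004] w 0.05055454317952346
[374 339] [398 376] [-58.9 128.5] [-52.8 215.5] len 87.2 ang 86.02
[398 376] [356 399] [-52.8 215.5] [ 38.7 209.8] len 91.7 ang -3.58
[356 399] [330 362] [ 38.7 209.8] [ 39.5 122.6] len 87.2 ang -89.45
[330 362] [374 339] [ 39.5 122.6] [-58.9 128.5] len 98.6 ang 176.55
```

carry_out([
  [-0.002,-0.005,0,0,0,0,0.59],
  [-0.001,-0.005,0,0,0,0,0.59],
  [0,0,0,0,0,0,0.59],
])

```text
t: 23.32
tool_pos: [0.5014, 0.2126, 0.1905]
eef_rot: [[-0.014, -1.0, 0.022], [-0.005, 0.022, 1.0], [-1.0, 0.014, -0.005]]
contact_force: [-10.2, -3.5, 2.3]
grip_width: 0.0508
```

```bash
python3 -c "
from m import *
stat()"
```

```text
t 23.325 tcpL mm [-69.49 164.13 190.53] F_L [-10.1   -3.76   2.28] toolz yaw in L 90.11 tilt [-1.     0.014 -0.005] w 0.05076375292958932
```

carry_out([
  [-0.001,-0.005,0,0,0,0,0.59],
  [-0.001,-0.004,0,0,0,0,0.59],
  [0,0,0,0,0,0,0.59],
])

```text
t: 23.7
tool_pos: [0.5022, 0.2122, 0.1905]
eef_rot: [[-0.017, -1.0, 0.022], [-0.006, 0.022, 1.0], [-1.0, 0.016, -0.006]]
contact_force: [-11.7, -4.2, 3.9]
grip_width: 0.0504
```

```bash
python3 -c "
from m import *
stat();cv2.imwrite('pics/sc5.png',r.camera('scene')[:,:,::-1])"; python3 sang.py pics/sc5.png
```

```text
t 23.7 tcpL mm [-68.72 163.69 190.5 ] F_L [-11.6   -4.51   3.91] toolz yaw in L 90.1 tilt [-1.     0.016 -0.006] w 0.05036540064970299
[373 339] [398 375] [-57.2 127.5] [-54.  213.9] len 86.5 ang 87.86
[398 375] [356 399] [-54.  213.9] [ 38.7 209.8] len 92.8 ang -2.55
[356 399] [331 362] [ 38.7 209.8] [ 37.9 123.6] len 86.2 ang -90.51
[331 362] [373 339] [ 37.9 123.6] [-57.2 127.5] len 95.2 ang 177.69
```

carry_out([
  [-0.001,-0.004,0,0,0,0,0.59],
  [-0.001,-0.003,0,0,0,0,0.59],
  [0,0,0,0,0,0,0.59],
])

```text
t: 24.12
tool_pos: [0.5028, 0.2117, 0.1905]
eef_rot: [[-0.019, -1.0, 0.022], [-0.007, 0.022, 1.0], [-1.0, 0.018, -0.007]]
contact_force: [-13.8, -5.5, 2.9]
grip_width: 0.0504
```

```bash
python3 -c "
from m import *
stat()"
```

```text
t 24.125 tcpL mm [-68.07 163.28 190.5 ] F_L [-13.68  -5.84   2.9 ] toolz yaw in L 90.09 tilt [-1.     0.018 -0.007] w 0.05040548485512367
```

carry_out([
  [0,0,-0.01,0,0,0,0.59],
  [0,0,-0.01,0,0,0,0.59],
  [0,0,0,0,0,0,0.59],
])

```text
t: 24.5
tool_pos: [0.5041, 0.2097, 0.1906]
eef_rot: [[-0.014, -1.0, 0.02], [-0.002, 0.02, 1.0], [-1.0, 0.014, -0.003]]
contact_force: [-11.1, -0.0, -0.1]
grip_width: 0.0502
```

```bash
python3 -c "
from m import *
stat();cv2.imwrite('pics/sc6.png',r.camera('scene')[:,:,::-1])"; python3 sang.py pics/sc6.png
```

```text
t 24.5 tcpL mm [-66.72 161.23 190.63] F_L [-11.06  -0.28  -0.11] toolz yaw in L 90.18 tilt [-1.     0.014 -0.003] w 0.05020900685761467
[371 339] [397 374] [-53.9 125.4] [-53.6 211.3] len 86.0 ang 89.77
[397 374] [356 400] [-53.6 211.3] [ 39.7 211.4] len 93.3 ang 0.05
[356 400] [331 362] [ 39.7 211.4] [ 37.9 123.6] len 87.8 ang -91.20
[331 362] [371 339] [ 37.9 123.6] [-53.9 125.4] len 91.9 ang 178.93
```

carry_out([
  [0,-0.003,0,0,0,0,0.59],
  [0,0,0,0,0,0,0.59],
  [0,0,0,0,0,0,0.59],
  [0,0,0,0,0,0,0.59],
])

```text
t: 25.05
tool_pos: [0.5041, 0.2097, 0.1906]
eef_rot: [[-0.016, -1.0, 0.02], [-0.003, 0.02, 1.0], [-1.0, 0.016, -0.003]]
contact_force: [-11.1, -1.4, 1.2]
grip_width: 0.0504
```

```bash
python3 -c "
from m import *
stat();cv2.imwrite('pics/sc7.png',r.camera('scene')[:,:,::-1])"; python3 sang.py pics/sc7.png
```

```text
t 25.05 tcpL mm [-66.71 161.25 190.62] F_L [-11.02  -1.69   1.25] toolz yaw in L 90.19 tilt [-1.     0.016 -0.003] w 0.0504383596987409
[371 339] [397 374] [-53.9 125.4] [-53.6 211.3] len 86.0 ang 89.77
[397 374] [356 400] [-53.6 211.3] [ 39.7 211.4] len 93.3 ang 0.05
[356 400] [331 362] [ 39.7 211.4] [ 37.9 123.6] len 87.8 ang -91.20
[331 362] [371 339] [ 37.9 123.6] [-53.9 125.4] len 91.9 ang 178.93
```

carry_out([
  [0,0.02,0,0,0,0,0.59],
  [0,0.04,0,0,0,0,0.59],
  [-0.15,0,0,0,0,0,0.59],
  [0,0,0,0.94,0,0,0.59],
  [0,0,0,0.94,0,0,0.59],
  [0,0,0,0.94,0,0,0.59],
  [0,0,0,0.94,0,0,0.59],
  [0,0,0,0.94,0,0,0.59],
  [0,0,0,0.94,0,0,0.59],
  [0,0,0,0.94,0,0,0.59],
  [0,0,0,0.94,0,0,0.59],
  [0,0,0,0.94,0,0,0.59],
  [0,0,0,0.94,0,0,0.59],
  [0,0,0,0.94,0,0,0.59],
  [0,0,0,0.94,0,0,0.59],
  [0,0,0,0,0,0,0.59],
  [0,0,0,0,0,0,0.59],
])

```text
t: 27.22
tool_pos: [0.4988, 0.2106, 0.2244]
eef_rot: [[0.002, 0.023, 1.0], [0.0, 1.0, -0.023], [-1.0, 0.0, 0.002]]
contact_force: [0.3, 0.0, -0.4]
grip_width: 0.0506
```

```bash
python3 -c "
from m import *
to(-13,236,200)"
```

```text
t 27.225 tcpL mm [-72.   162.09 224.43] F_L [ 0.27  0.03 -0.38] toolz yaw in L 0.02 tilt [-1.     0.     0.002] w 0.05058083287203497
shares [0.1228 0.3694 0.2949]
```

carry_out([
  [0,0.185,0.1,0,0,0,0.59],
  [0,0.185,0.1,0,0,0,0.59],
  [0,0,0.095,0,0,0,0.59],
  [0.07,0,0,0,0,0,0.59],
  [0.06,0,0,0,0,0,0.59],
  [0.03,0,0,0,0,0,0.59],
  [0.01,0,0,0,0,0,0.59],
  [0,0,0,0,0,0,0.59],
])

```text
t: 28.22
tool_pos: [0.559, 0.2829, 0.19]
eef_rot: [[0.0, 0.025, 1.0], [0.0, 1.0, -0.025], [-1.0, 0.0, 0.0]]
contact_force: [0.1, 0.3, -0.1]
grip_width: 0.0506
```

```bash
python3 -c "
from m import *
to(-13,224,190.5);cv2.imwrite('pics/sc8.png',r.camera('scene')[:,:,::-1])"; python3 sang.py pics/sc8.png
```

```text
t 28.225 tcpL mm [-13.57 235.79 189.96] F_L [ 0.1   0.27 -0.09] toolz yaw in L -0.09 tilt [-1.  0.  0.] w 0.05060565456385155
shares [-0.0027 -0.0589  0.0029]
[424 303] [423 358] [-190.7  117.7] [-114.8  212.1] len 121.1 ang 51.21
[423 358] [370 322] [-114.8  212.1] [-73.6  93.8] len 125.3 ang -70.79
[370 322] [380 300] [-73.6  93.8] [-119.5   63.6] len 55.0 ang -146.66
[380 300] [424 303] [-119.5   63.6] [-190.7  117.7] len 89.4 ang 142.76
```

carry_out([
  [0,-0.02,0,0,0,0,0.59],
  [0,-0.02,0,0,0,0,0.59],
  [0,-0.01,0,0,0,0,0.59],
  [0,-0.01,0,0,0,0,0.59],
  [0,-0.01,0,0,0,0,0.59],
  [0,-0.01,0,0,0,0,0.59],
])

```text
t: 29.02
tool_pos: [0.5588, 0.2681, 0.19]
eef_rot: [[0.0, 0.025, 1.0], [0.003, 1.0, -0.025], [-1.0, 0.003, 0.0]]
contact_force: [-0.9, 3.2, -1.0]
grip_width: 0.0499
```

```bash
python3 -c "
from m import *
stat()"
```

```text
t 29.025 tcpL mm [-13.43 220.95 189.96] F_L [-1.   3.2 -1. ] toolz yaw in L -0.09 tilt [-1.     0.003  0.   ] w 0.04990516473521507
```

carry_out([
  [0,-0.01,0.002,0,0,0,0.59],
  [0,-0.01,0.002,0,0,0,0.59],
  [0,-0.01,0.002,0,0,0,0.59],
  [0,-0.01,0.002,0,0,0,0.59],
  [0,-0.01,0.001,0,0,0,0.59],
  [0,-0.01,0.001,0,0,0,0.59],
])

```text
t: 29.78
tool_pos: [0.5588, 0.2573, 0.1899]
eef_rot: [[-0.003, 0.025, 1.0], [0.004, 1.0, -0.025], [-1.0, 0.004, -0.003]]
contact_force: [-4.4, 8.2, 0.4]
grip_width: 0.0503
```

```bash
python3 -c "
from m import *
stat()"
```

```text
t 29.775 tcpL mm [-13.11 210.12 189.94] F_L [-4.61  8.14  0.41] toolz yaw in L -0.06 tilt [-1.     0.004 -0.003] w 0.05031063731630687
```

carry_out([
  [0,-0.015,0,0,0,0,0.59],
  [0,-0.015,0,0,0,0,0.59],
  [0,-0.015,0,0,0,0,0.59],
  [0,-0.015,0,0,0,0,0.59],
  [0,-0.015,0,0,0,0,0.59],
  [0,-0.015,0,0,0,0,0.59],
  [0,-0.015,0,0,0,0,0.59],
  [0,-0.015,0,0,0,0,0.59],
])

```text
t: 30.78
tool_pos: [0.5583, 0.2332, 0.1899]
eef_rot: [[-0.003, 0.025, 1.0], [0.004, 1.0, -0.025], [-1.0, 0.004, -0.003]]
contact_force: [-4.1, 7.8, 1.5]
grip_width: 0.0504
```

```bash
python3 -c "
from m import *
stat()"
```

```text
t 30.775 tcpL mm [-13.07 186.   189.94] F_L [-4.24  7.65  1.48] toolz yaw in L -0.06 tilt [-1.     0.004 -0.003] w 0.05042588120653474
```

Steady. Busbar at y ≈ 130; continue down to about y ≈ 50.

carry_out([
  [0,-0.018,0,0,0,0,0.59],
  [0,-0.018,0,0,0,0,0.59],
  [0,-0.018,0,0,0,0,0.59],
  [0,-0.018,0,0,0,0,0.59],
  [0,-0.018,0,0,0,0,0.59],
  [0,-0.018,0,0,0,0,0.59],
  [0,-0.018,0,0,0,0,0.59],
  [0,-0.018,0,0,0,0,0.59],
  [0,-0.018,0,0,0,0,0.59],
  [0,-0.018,0,0,0,0,0.59],
])

```text
t: 32.02
tool_pos: [0.5576, 0.197, 0.1899]
eef_rot: [[-0.003, 0.025, 1.0], [0.004, 1.0, -0.025], [-1.0, 0.004, -0.003]]
contact_force: [-2.4, 6.6, 1.0]
grip_width: 0.0504
```

carry_out([
  [0,-0.018,0.0005,0,0,0,0.59],
  [0,-0.018,0,0,0,0,0.59],
  [0,-0.018,0,0,0,0,0.59],
  [0,-0.018,0,0,0,0,0.59],
  [0,-0.018,0,0,0,0,0.59],
  [0,-0.018,0,0,0,0,0.59],
  [0,-0.018,0,0,0,0,0.59],
  [0,-0.018,0,0,0,0,0.59],
  [0,-0.018,0,0,0,0,0.59],
  [0,-0.018,0,0,0,0,0.59],
])

```text
t: 33.28
tool_pos: [0.5568, 0.1609, 0.1899]
eef_rot: [[-0.003, 0.025, 1.0], [0.004, 1.0, -0.025], [-1.0, 0.004, -0.003]]
contact_force: [-3.6, 7.5, 1.5]
grip_width: 0.0497
```

```bash
python3 -c "
from m import *
stat()"
```

```text
t 33.275 tcpL mm [-12.86 113.7  189.92] F_L [-3.79  7.41  1.49] toolz yaw in L -0.07 tilt [-1.     0.004 -0.003] w 0.0496590245145408
```

carry_out([
  [0,-0.018,0,0,0,0,0.59],
  [0,-0.018,0,0,0,0,0.59],
  [0,-0.018,0,0,0,0,0.59],
  [0,-0.018,0,0,0,0,0.59],
  [0,-0.018,0,0,0,0,0.59],
  [0,-0.018,0,0,0,0,0.59],
  [0,-0.015,0,0,0,0,0.59],
  [0,-0.01,0,0,0,0,0.59],
  [0,-0.01,0,0,0,0,0.59],
  [0,-0.01,0,0,0,0,0.59],
  [0,-0.01,0,0,0,0,0.59],
])

```text
t: 34.65
tool_pos: [0.5562, 0.1282, 0.1899]
eef_rot: [[-0.003, 0.025, 1.0], [0.003, 1.0, -0.025], [-1.0, 0.003, -0.003]]
contact_force: [-2.2, 6.4, 1.2]
grip_width: 0.0503
```

Run:
```python
from m import *
stat()
a=r.camera("scene")[250:410,230:430,::-1];b=r.camera("side")[180:340,150:350,::-1]
cv2.imwrite('pics/c9.png',cv2.resize(np.hstack([a,b]),None,fx=2,fy=2,interpolation=cv2.INTER_CUBIC))
```

```text
t 34.65 tcpL mm [-12.73  80.98 189.92] F_L [-2.34  6.3   1.22] toolz yaw in L -0.07 tilt [-1.     0.003 -0.003] w 0.05030862472169998
```

carry_out([
  [0,-0.01,0.0,0,0,0,0.59],
  [0,-0.01,0,0,0,0,0.59],
  [0,0,0,0,0,0,0.59],
])

```text
t: 35.12
tool_pos: [0.5561, 0.1256, 0.1899]
eef_rot: [[-0.002, 0.023, 1.0], [0.006, 1.0, -0.023], [-1.0, 0.006, -0.002]]
contact_force: [-1.6, 11.5, 0.6]
grip_width: 0.0506
```

```bash
python3 -c "
from m import *
stat()"
```

```text
t 35.125 tcpL mm [-12.75  78.43 189.93] F_L [-1.88 11.45  0.64] toolz yaw in L 0.02 tilt [-1.     0.006 -0.002] w 0.050629797964273665
```

Run:
```python
from m import *
a=r.camera("scene")[230:410,220:420,::-1];b=r.camera("side")[170:350,150:350,::-1]
cv2.imwrite('pics/c10.png',cv2.resize(np.hstack([a,b]),None,fx=2,fy=2,interpolation=cv2.INTER_CUBIC))
```

```text
(no output)
```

View pics/c10.png

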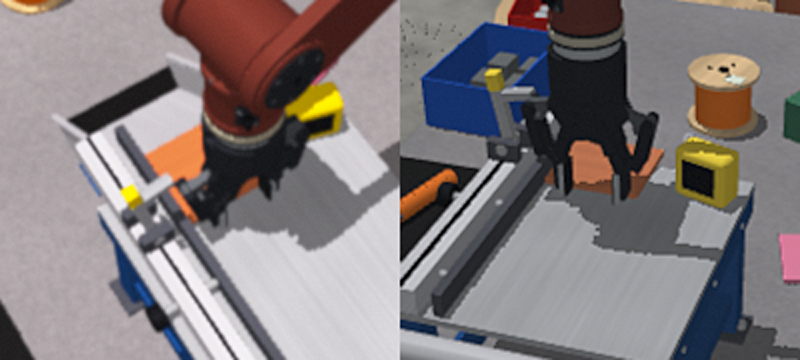

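The right knuckle met the stop's raised foot (scene view ~(150,190) in the crop). Backing off, narrowing the gripper and shifting it away from the foot.

carry_out([
  [0,0.02,0,0,0,0,0.59],
  [0,0.02,0,0,0,0,0.59],
  [-0.025,0.01,-0.03,0,0,0,0.3],
  [0,0,0,0,0,0,0],
  [0,0,0,0,0,0,0],
  [0,0,0,0,0,0,0],
  [0,0,0,0,0,0,0],
  [0,0,0,0,0,0,0],
])

```text
t: 36.22
tool_pos: [0.5514, 0.1325, 0.1948]
eef_rot: [[-0.0, 0.025, 1.0], [-0.0, 1.0, -0.025], [-1.0, -0.0, -0.0]]
contact_force: [-0.2, 0.0, -0.9]
grip_width: 0.0005
```

```bash
python3 -c "
from m import *
to(-19,83,194)"
```

```text
t 36.225 tcpL mm [-17.57  85.22 194.77] F_L [-0.16  0.03 -0.92] toolz yaw in L -0.1 tilt [-1. -0. -0.] w 0.0004755615950125922
shares [ 0.0039 -0.0111 -0.0071]
```

carry_out([
  [0,-0.015,0,0,0,0,0],
  [0,-0.01,0,0,0,0,0],
  [0,-0.01,0,0,0,0,0],
  [0,-0.01,0.003,0,0,0,0],
  [0,-0.008,0.003,0,0,0,0],
  [0,-0.006,0.003,0,0,0,0],
])

```text
t: 36.98
tool_pos: [0.5515, 0.1236, 0.1948]
eef_rot: [[-0.004, 0.026, 1.0], [0.006, 1.0, -0.026], [-1.0, 0.006, -0.004]]
contact_force: [-4.1, 8.7, 2.7]
grip_width: 0.0001
```

```bash
python3 -c "
from m import *
stat()"
```

```text
t 36.975 tcpL mm [-17.33  76.28 194.83] F_L [-4.28  8.57  2.73] toolz yaw in L -0.12 tilt [-1.     0.006 -0.004] w 7.887523709061284e-05
```

carry_out([
  [0,-0.009,0.0005,0,0,0,0],
  [0,-0.009,0,0,0,0,0],
  [0,-0.009,0,0,0,0,0],
  [0,-0.009,0,0,0,0,0],
  [0,-0.009,0,0,0,0,0],
  [0,-0.009,0,0,0,0,0],
])

```text
t: 37.72
tool_pos: [0.5512, 0.113, 0.1948]
eef_rot: [[-0.004, 0.025, 1.0], [0.006, 1.0, -0.025], [-1.0, 0.006, -0.004]]
contact_force: [-4.0, 7.6, 2.0]
grip_width: 0.0004
```

```bash
python3 -c "
from m import *
stat()"
```

```text
t 37.725 tcpL mm [-17.31  65.68 194.83] F_L [-4.13  7.49  2.03] toolz yaw in L -0.11 tilt [-1.     0.006 -0.004] w 0.00036712290942954263
```

Clear of the foot and still pressing on the fence; push on past the tipping point.

carry_out([
  [0,-0.009,0,0,0,0,0],
  [0,-0.009,0,0,0,0,0],
  [0,-0.009,0,0,0,0,0],
  [0,-0.009,0,0,0,0,0],
  [0,-0.009,0,0,0,0,0],
  [0,-0.009,0,0,0,0,0],
  [0,-0.008,0,0,0,0,0],
  [0,-0.008,0,0,0,0,0],
])

```text
t: 38.72
tool_pos: [0.5509, 0.099, 0.1948]
eef_rot: [[-0.004, 0.025, 1.0], [0.006, 1.0, -0.025], [-1.0, 0.006, -0.004]]
contact_force: [-3.1, 8.9, 2.0]
grip_width: 0.0003
```

```bash
python3 -c "
from m import *
stat()"
```

```text
t 38.725 tcpL mm [-17.28  51.68 194.84] F_L [-3.29  8.86  2.03] toolz yaw in L -0.1 tilt [-1.     0.006 -0.004] w 0.0002885008287612691
```

carry_out([
  [0,-0.007,0,0,0,0,0],
  [0,-0.007,0,0,0,0,0],
  [0,-0.007,0,0,0,0,0],
  [0,-0.007,0,0,0,0,0],
  [0,0,0,0,0,0,0],
])

```text
t: 39.35
tool_pos: [0.5509, 0.0935, 0.1951]
eef_rot: [[-0.003, 0.025, 1.0], [0.006, 1.0, -0.025], [-1.0, 0.006, -0.004]]
contact_force: [-3.4, 8.8, 3.5]
grip_width: 0.0
```

```bash
python3 -c "
from m import *
stat()"
```

```text
t 39.35 tcpL mm [-17.24  46.17 195.07] F_L [-3.59  8.7   3.51] toolz yaw in L -0.11 tilt [-1.     0.006 -0.004] w 4.422351611437307e-05
```

carry_out([
  [0,-0.007,-0.002,0,0,0,0],
  [0,-0.007,-0.002,0,0,0,0],
  [0,-0.007,-0.001,0,0,0,0],
  [0,-0.007,0,0,0,0,0],
  [0,0,0,0,0,0,0],
])

```text
t: 39.98
tool_pos: [0.5507, 0.0878, 0.1959]
eef_rot: [[-0.001, 0.025, 1.0], [0.006, 1.0, -0.025], [-1.0, 0.006, -0.001]]
contact_force: [-3.4, 8.5, 4.1]
grip_width: -0.0003
```

```bash
python3 -c "
from m import *
stat()"
```

```text
t 39.975 tcpL mm [-17.3   40.46 195.94] F_L [-3.56  8.39  4.12] toolz yaw in L -0.11 tilt [-1.     0.006 -0.001] w -0.00027777885684821045
```

carry_out([
  [0,0.015,0,0,0,0,0],
  [0,0.04,0,0,0,0,0],
  [-0.1,0.05,0,0,0,0,0],
  [-0.2,0,0,0,0,0,0],
  [-0.2,0,0,0,0,0,0],
  [-0.2,0,0,0,0,0,0],
  [0,0,0,0,0,0,0],
  [0,0,0,0,0,0,0],
])

```text
t: 40.98
tool_pos: [0.5513, 0.1057, 0.3338]
eef_rot: [[-0.001, 0.025, 1.0], [-0.0, 1.0, -0.025], [-1.0, -0.0, -0.001]]
contact_force: [-0.4, -0.1, 0.0]
grip_width: 0.0001
```

```bash
cat > chk.py <<'E'
from m import *
stat()
for n,P in(("scene",S),("side",D)):
    im=r.camera(n)[:,:,::-1];cv2.imwrite(f'pics/{n}_end.png',im)
    h=cv2.cvtColor(im.copy(),cv2.COLOR_BGR2HSV);ms=((h[:,:,0]<18)&(h[:,:,1]>110)&(h[:,:,2]>90)).astype(np.uint8)
    k,lab,sta,cen=cv2.connectedComponentsWithStats(ms)
    for i in range(1,k):
        if 150<sta[i,4]<20000:print(n,sta[i],"L@z=.18",np.round(L(onz(P,*cen[i],.18))*1e3)," L@.05",np.round(L(onz(P,*cen[i],.06))*1e3))
E
python3 chk.py
```

```text
t 40.975 tcpL mm [-17.06  58.39 333.84] F_L [-0.39 -0.1   0.02] toolz yaw in L -0.09 tilt [-1.    -0.    -0.001] w 0.00012782113351368928
scene [  18    0   82   48 2256] L@z=.18 [  125. -1256.   180.]  L@.05 [  107. -1457.    60.]
scene [ 99   0  48  18 444] L@z=.18 [  -55. -1206.   180.]  L@.05 [  -94. -1402.    60.]
scene [146   0  38   9 207] L@z=.18 [ -164. -1159.   180.]  L@.05 [ -215. -1349.    60.]
scene [ 415    0  187  115 9869] L@z=.18 [-897. -455.  180.]  L@.05 [-1031.  -565.    60.]
scene [ 243    3   58   46 1469] L@z=.18 [-395. -875.  180.]  L@.05 [ -472. -1033.    60.]
scene [  70   23  178  131 7386] L@z=.18 [   6. -734.  180.]  L@.05 [ -26. -876.   60.]
scene [ 287   48   67   61 2625] L@z=.18 [-391. -598.  180.]  L@.05 [-469. -724.   60.]
scene [525  64  28  25 249] L@z=.18 [-893. -273.  180.]  L@.05 [-1027.  -362.    60.]
scene [ 293   82  114   84 1138] L@z=.18 [-355. -427.  180.]  L@.05 [-428. -534.   60.]
scene [ 302   91  154  118 4676] L@z=.18 [-331. -297.  180.]  L@.05 [-401. -389.   60.]
scene [476 102  51  41 577] L@z=.18 [-671. -200.  180.]  L@.05 [-780. 
[... 708 characters left out ...]
9] L@z=.18 [487.  26. 180.]  L@.05 [510. -29.  60.]
scene [226 467  29  13 211] L@z=.18 [279. 212. 180.]  L@.05 [278. 178.  60.]
side [204 154  39  48 343] L@z=.18 [ 183. -278.  180.]  L@.05 [ 285. -507.   60.]
side [447 158  58  19 872] L@z=.18 [-432. -594.  180.]  L@.05 [-435. -877.   60.]
side [297 212  29  23 531] L@z=.18 [ -87. -144.  180.]  L@.05 [ -30. -350.   60.]
side [145 254  34  25 296] L@z=.18 [156. 121. 180.]  L@.05 [254. -40.  60.]
side [   0  316  116  151 6496] L@z=.18 [175. 463. 180.]  L@.05 [276. 361.  60.]
side [465 326  19  29 177] L@z=.18 [-466.  166.  180.]  L@.05 [-475.   13.   60.]
side [ 349  383   95   76 3717] L@z=.18 [-370.  389.  180.]  L@.05 [-362.  275.   60.]
```

carry_out([
  [-0.15,0.25,0,0,0,0,0],
  [-0.1,0.25,-0.1,0,0,0,0],
  [0,0.2,-0.2,0,0,0,0],
  [0,0,0,0,0,0,0],
  [0,0,0,0,0,0,0],
])

```text
t: 41.7
tool_pos: [0.4949, 0.2469, 0.3832]
eef_rot: [[-0.002, 0.025, 1.0], [-0.002, 1.0, -0.025], [-1.0, -0.002, -0.002]]
contact_force: [-0.8, -0.1, 1.0]
grip_width: 0.0005
```

```bash
cat > chk2.py <<'E'
from m import *
from scipy.optimize import minimize
s0,_,_=stat()
a=np.radians(42);u=np.array([0,np.cos(a),np.sin(a)]);n=np.array([0,-np.sin(a),np.cos(a)])
for nm in("scene","wrist"):
    im=r.camera(nm)[:,:,::-1].copy();cv2.imwrite(f'pics/{nm}_fin.png',im);P=S if nm=="scene" else wristp(r,s0)
    h=cv2.cvtColor(im,cv2.COLOR_BGR2HSV);m=((h[:,:,0]<18)&(h[:,:,1]>110)&(h[:,:,2]>60)).astype(np.uint8)
    foot=np.array([-.005,-.151,.04]);c=foot+.045*u+.008*n
    q=np.array([c+x*np.array([1,0,0])+y*u for x,y in((-.05,-.045),(.05,-.045),(.05,.045),(-.05,.045))])
    pq=proj(P,O+q@RL.T);print(nm,"expected",np.round(pq).tolist())
    k,lab,sta,cen=cv2.connectedComponentsWithStats(m)
    j=[i for i in range(1,k) if sta[i,4]>300 and np.linalg.norm(cen[i]-pq.mean(0))<40]
    for i in j:
        hull=cv2.convexHull(np.argwhere(lab==i)[:,::-1].astype(np.int32));print(sta[i],cv2.approxPolyDP(hull,4,True)[:,0].tolist())
E
python3 chk2.py
```

```text
t 41.7 tcpL mm [-76.81 198.26 383.23] F_L [-0.84 -0.09  0.96] toolz yaw in L -0.06 tilt [-1.    -0.002 -0.002] w 0.0004793800776714839
scene expected [[300.0, 275.0], [264.0, 294.0], [276.0, 303.0], [315.0, 282.0]]
[264 274  51  31 641] [[314, 283], [278, 304], [264, 296], [300, 274]]
wrist expected [[331.0, 412.0], [393.0, 412.0], [405.0, 405.0], [333.0, 405.0]]
```

Run:
```python
from m import *
def yel(f):
    h=cv2.cvtColor(cv2.imread(f),cv2.COLOR_BGR2HSV);m=((abs(h[:,:,0].astype(int)-27)<7)&(h[:,:,1]>150)&(h[:,:,2]>60)).astype(np.uint8)
    k,l,s,c=cv2.connectedComponentsWithStats(m);return [(s[i].tolist(),np.round(c[i],1)) for i in range(1,k) if s[i,4]>25 and 200<c[i][0]<450 and c[i][1]>230]
print(yel('pics/scene0.png'));print(yel('pics/scene_fin.png'))
for th in(1.6,1.75,1.9,2.05):print(th,proj(S,G([.085-.068*np.cos(th),.06,.222+.068*np.sin(th)])))
r.job_done()
```

```text
[([360, 271, 32, 31, 630], array([374.6, 284.9])), ([318, 315, 11, 12, 82], array([323.1, 320.1]))]
[([360, 271, 32, 31, 636], array([374.5, 284.4])), ([281, 323, 10, 12, 73], array([285.5, 327.9]))]
1.6 [[288.70768665 324.5562555 ]]
1.75 [[283.84956665 327.57729199]]
1.9 [[279.1647068  330.92000508]]
2.05 [[274.77651521 334.49753984]]
the job is handed in; nothing more can be done
```

I did the whole sequence and handed the job in at about t = 42 s of 72; no verdict was reported.

**What I did**
- **Stop:** I flipped it back past upright and released it.
- **Squaring:** I pressed the busbar against the fence with two fingers. My first push, with one fingertip, left it about 5° off because only a corner touched.
- **Slide:** I pushed the busbar along the fence from behind with a light sideways bias, pressing on the fence with about 2–5 N. It tipped off the edge into the chute.

**Last checks**
- **Busbar:** In the scene camera its outline matches a piece lying flat at the foot of the chute to within 2 pixels.
- **Stop:** The yellow cap's position fits about 1.7–1.75 rad uncorrected. My calibration there is about 3 pixels off in height, so the margin over 1.6 is modest.
- **Tape measure:** It had not visibly moved (under 1 pixel).
- **Robot:** It is clear of everything.

**What went wrong or is not certain**
- **High force:** While squaring, one reading reached 18.4 N sideways and 13.6 N upward (about 23 N in total). Judging by the upward force, part of it was the fingertips bearing on the ledge. That is over the 15 N guideline, and I cannot rule out that it passed the 18 N or 20 N limits, so I backed off at once.
- **Blocked slide:** With the busbar at about y = 22 mm, a gripper knuckle seemed to catch the stop's raised foot (11.5 N). I narrowed the gripper, shifted clear and finished.
- **Not measured:** I did not check the carton or wire reel separately at the end; nothing went near them.
- **Wrist-camera check:** It failed to find the busbar, so its final pose rests on the scene camera alone.

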